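# Moisture check of carved rosettes before drying

### The arm

A 6-joint arm with a two-finger parallel gripper is mounted at the origin on the work surface. World frame = base frame: x ahead of the robot, y to its left, z up, the work surface at z = 0. Lengths are in mm, angles in rad, forces in N, time in s.
With the tool pointing down it reaches from about 275 to 750 mm from the base axis. Payload 10.2 kg.
Tool frame: the origin (TCP) lies midway between the tips of the shut fingers; the grasp point (between the pads) lies 19 mm behind it; z points along the fingers, y is the line along which they close (so a half turn about z gives the same grasp; the last joint's range is limited). The gripper opens to 85 mm and grips with 20 to 120 N. Pads are 22 mm wide; open, the fingers measure 114 mm over their backs; the gripper's body (76 mm by 85 mm) begins 54 mm behind the grasp point. The pads swing forward as they close: fully open they stand 13 mm farther back than shut.
Start: joints at [-1.508, 0.313, 1.498, -0, 1.331, -0.223], TCP at [147.998, -503.714, 231.294] pointing down, gripper open.
Joint ranges: [-2.94, 2.94], [-0.97, 2.17], [0.19, 2.56], [-1.23, 4.37], [0.02, 3.11], [-2.88, 2.88]. Speed limits (rad/s): [2.39, 2.39, 3.01, 3.14, 3.14, 3.14].

### API

Orientations are given as a unit quaternion [w, x, y, z].
In Python, from rig import ctrl gives the robot as it stands.
- The arm moves only by the tool send_rows, never from a script. Its argument "targets" is a list of rows, each a list of 7 numbers: the closure, from -1 (fully open) to 1 (shut), so that 0 is half open, then the shift along the tool's x, y, z in m, then the turn, a rotation vector about the tool's x, y, z in rad. In form: [[claw, dx, dy, dz, ax, ay, az], ...]. A call has exactly 10 rows; each row shifts and turns the commanded pose from where the row before left it, along the tool's axes as they then stand; what a row does not reach is not made up. A row lasts 1/8 s, in which the tool goes at most 62.5 mm and 10.7 degrees, less where a joint would pass 70% of its speed; a pose out of reach is approached as far as the arm can. A call with a gripper value outside its range is refused whole. The fingers move at their own pace and stop on an object; "squeeze" is the grip in N (left out, the last holds). Time passes only in rows, so rows that do not move let the fingers close, or fill a call up. It gives the time, the measured TCP pose, the force, the opening and the grip force at its end, in the units of the state.
- ctrl.sense(): the state, without advancing time (a new reading comes with each control period).
- ctrl.capture(name): name is "side" or "top" or "wrist"; returns a dict with "img" (384x512x3 uint8, red, green, blue), "camera_matrix" (3x3 intrinsics, pixels), "R" (3x3) and "t" (3): a world point X has camera coordinates R X + t. Camera axes: x right, y down, z forward; pixel columns grow to the right and rows downward; lengths in mm; the calibration is good to about 2 mm. A picture is of the moment at which its call begins. There is no depth.
- ctrl.finish_job(): hands the job in; it is judged then, once.
Trained networks look in a picture, given as the dict that the camera call returned (one of the last four; its "shot" number tells which), for a name from the list of things; names that differ only in an ending like _2 or _b are one class to them, and where a whole thing is asked for, a point or a joint stands for the part that bears it (a point fixed in the world has none). Each returns a list of dicts, best first, with "score" (0 to 1); they miss things now and then, are a little off and sometimes report something else, mostly with a low value. They report only what shows in the picture. A call takes as long as a camera call. They do not tell look-alikes from the thing itself.
- ctrl.boxes_of(query, picture): "extent" ([left, top, width, height] in pixels, round what is visible of it).
- ctrl.landmark_of(query, picture): "point" ([column, row] in pixels: a listed point, or the origin of a listed thing).
The state is a dict: "time_s": time; "joints": joint angles; "dq": joint speeds; "tau": joint torques, N m; "eef_pos": TCP position; "ee_rot": TCP orientation; "force": force on the tool from outside, world axes, zero at the start; "wrist_torque": the same for the moment, N m; "grip_width": opening from 0.0 (shut) to 1.0 (fully open); "grip_force": force on a finger pad.
Only numpy, scipy, OpenCV 4.12 (cv2) and the standard library are available. Lean on these libraries where they do the work, as an engineer would, in place of code of your own. Each camera call takes 0.05 s, during which the arm holds its last target. There are 200 camera calls.

### The job

Pull the empty carriage fully out of the drying hood and load every carved rosette from the compartment bin into it, lying flat with the brass dot up. Then take the moisture probe from its stand, touch its spring tip first to the brass dot on the blue zero block and then to the brass dot of each rosette, from the palest wood to the darkest (pale, tan, brown, black; some may be missing), pressing the tip partly in for about half a second each time. Hang the probe back in the stand by its collar and push the loaded carriage fully home under the hood, without disturbing the carver's other things.

Things in the scene. Friction and masses are not known exactly. Their poses are not given: they have to be found in the camera images.
- carriage (a joint): Position of the aluminium carriage on its straight track, m: 0 = fully out (clear of the hood), 0.17 = fully in under the hood at the stop; it grows as the carriage moves along the hood's +y. It stays where it is left; moving it takes about 2 N.
- carriage_floor (a point): Centre of the carriage's inner floor (20 mm above the table), moving with it; axes parallel to the hood's. The floor inside measures 160 mm in x by 168 mm in y, with a rim 6 mm thick and 12 mm high above the floor all round.
- carriage_grip (a point): Point on the carriage's red upright handle block, 12 mm below its top and 30 mm above the carriage floor; the block is 20 x 20 mm across (sides along the hood's x and y) and 42 mm tall, 125 mm from the carriage's centre on its -y side, outside the rim; it always stays outside the hood.
- hood: Fixed drying hood with its track: origin at the middle of the track on the table, base plate 190 x 425 x 10 mm (x from -95 to 95, y from -210 to 215 mm). A clear tunnel stands over y = 35 to 215 mm: roof underside 62 mm above the table, top 78 mm with its orange lamps and green bars. The carriage's floor centre is at y = -60 mm when out and 110 mm when in.
- bin: Fixed wooden bin, 186 x 186 mm, four equal square compartments (centres at x, y = +-45 mm, inside 84 mm wide), walls 6 mm thick and 18 mm high above the table, floor 6 mm above the table. Origin under its centre, axes along its sides.
- zero_dot (a point): Centre of the brass dot (13 mm diameter) in the middle of the top of the fixed blue zero block, 50 x 50 x 30 mm high, standing on the table.
- stand: Fixed green probe stand: base plate 100 x 80 x 12 mm, column (16 x 46 mm in x, y, 45 mm from the origin on its +x side, top 115 mm above the table), from which two level prongs run to -x as far as x = -35 mm. Prongs 10 mm wide, gap between them 24 mm, top faces 115 mm above the table. Origin on the table, under the middle of the gap.
- stand_seat (a point): Where the middle of the underside of the probe's collar rests: between the prongs, 115 mm above the table. The axes are those of the stand.
- probe: Moisture probe, 140 g, hanging upright by its collar in the stand's prongs. Origin at the centre of the collar's underside, z up along the probe. Above the origin: black collar 40 mm diameter, 6 mm thick, then a yellow square grip 24 x 24 mm (sides along its x and y) from 6 to 66 mm. Below: steel shank 16 mm diameter down to -70 mm, and the brass spring tip ending at -92 mm.
- probe_tip (a point): The end of the probe's brass tip (moves up into the probe as the spring gives).
- plunger (a joint): How far the probe's spring tip is pushed in, m: 0 = free, 0.010 = bottomed. The spring takes 1 N to start and 3 N when bottomed. A contact counts when (for 0.2 s) it is pushed in between 1.5 and 9.5 mm.
- pale: Round carved rosette of pale cream wood, 46 mm diameter, 24 mm thick, 60 g, lying flat, brass dot up. Origin at the centre of its underside. May be absent.
- pale_dot (a point): Centre of the brass dot (11 mm diameter, in a blue ring of 15 mm) on the top face of the pale rosette, 14.5 mm from its axis along its own x.
- tan: Round carved rosette of tan (orange-brown) wood, 46 mm diameter, 24 mm thick, 60 g, lying flat, brass dot up. Origin at the centre of its underside. May be absent.
- tan_dot (a point): Centre of the brass dot (11 mm diameter, in a blue ring of 15 mm) on the top face of the tan rosette, 14.5 mm from its axis along its own x.
- brown: Round carved rosette of dark brown wood, 46 mm diameter, 24 mm thick, 60 g, lying flat, brass dot up. Origin at the centre of its underside. May be absent.
- brown_dot (a point): Centre of the brass dot (11 mm diameter, in a blue ring of 15 mm) on the top face of the brown rosette, 14.5 mm from its axis along its own x.
- black: Round carved rosette of black lacquered wood, 46 mm diameter, 24 mm thick, 60 g, lying flat, brass dot up. Origin at the centre of its underside. May be absent.
- black_dot (a point): Centre of the brass dot (11 mm diameter, in a blue ring of 15 mm) on the top face of the black rosette, 14.5 mm from its axis along its own x.
- whetstone: Bystander: grey whetstone lying flat, 50 x 150 x 22 mm.
- lighter: Bystander: blue lighter lying flat, 24 x 75 x 12 mm.
- mug: Bystander: blue mug, radius 38, height 85 mm.
- offcut: Bystander: dark wood offcut, 60 x 140 x 35 mm.
Things that resemble listed ones, but are neither listed nor needed, are in the scene too. Leave any green look-alike of the brown alone. What is shaped like the tan but green is not meant.

How it is judged (in metres and radians):
On the way, in this order (a step that is already met when the one before it is completed fails the run):
1. the empty carriage is pulled fully out of the hood (value of joint carriage below 0.012 m), for 0.2 s.
2. all the rosettes lie flat in the carriage, released (x of pale in the frame of carriage_floor between -0.063 and 0.063 m and y of pale in the frame of carriage_floor between -0.068 and 0.068 m and z of pale in the frame of carriage_floor between -0.006 and 0.006 m and angle between each of pale, tan, brown, black's own z axis and vertical below 0.12 rad and linear speed of each of pale, tan, brown, black below 0.03 m/s and contact force between each of pale, tan, brown, black and the fingers below 0.05 N and x of tan in the frame of carriage_floor between -0.063 and 0.063 m and y of tan in the frame of carriage_floor between -0.068 and 0.068 m and z of tan in the frame of carriage_floor between -0.006 and 0.006 m and x of brown in the frame of carriage_floor between -0.063 and 0.063 m and y of brown in the frame of carriage_floor between -0.068 and 0.068 m and z of brown in the frame of carriage_floor between -0.006 and 0.006 m and x of black in the frame of carriage_floor between -0.063 and 0.063 m and y of black in the frame of carriage_floor between -0.068 and 0.068 m and z of black in the frame of carriage_floor between -0.006 and 0.006 m), for 0.2 s.
3. the held probe tip is pressed on the brass dot of the blue zero block (distance between probe_tip and zero_dot below 0.007 m and value of joint plunger between 0.0015 and 0.0095 m and contact force between probe and the fingers above 0.5 N), for 0.2 s.
4. the held probe tip is pressed on the brass dot of the pale rosette (distance between probe_tip and pale_dot below 0.007 m and contact force between probe and pale between 1.15 and 3.3 N), for 0.2 s.
5. the held probe tip is pressed on the brass dot of the tan rosette (distance between probe_tip and tan_dot below 0.007 m and contact force between probe and tan between 1.15 and 3.3 N), for 0.2 s.
6. the held probe tip is pressed on the brass dot of the brown rosette (distance between probe_tip and brown_dot below 0.007 m and contact force between probe and brown between 1.15 and 3.3 N), for 0.2 s.
7. the held probe tip is pressed on the brass dot of the black rosette (distance between probe_tip and black_dot below 0.007 m and contact force between probe and black between 1.15 and 3.3 N), for 0.2 s.
At the end, for the whole second after the job is handed in: The carriage is at least 160 mm in (of 170), every rosette present lies flat (within 0.12 rad) inside it, and the probe hangs upright and at rest on the stand's prongs, its collar centre within 18 mm of the seat (value of joint carriage above 0.16 m and horizontal distance between probe and stand_seat below 0.018 m and z of probe in the frame of stand_seat between -0.005 and 0.005 m and angle between each of probe, pale, tan, brown, black's own z axis and vertical below 0.12 rad and linear speed of probe below 0.05 m/s and x of pale in the frame of carriage_floor between -0.063 and 0.063 m and y of pale in the frame of carriage_floor between -0.068 and 0.068 m and z of pale in the frame of carriage_floor between -0.006 and 0.006 m and linear speed of each of pale, tan, brown, black below 0.03 m/s and x of tan in the frame of carriage_floor between -0.063 and 0.063 m and y of tan in the frame of carriage_floor between -0.068 and 0.068 m and z of tan in the frame of carriage_floor between -0.006 and 0.006 m and x of brown in the frame of carriage_floor between -0.063 and 0.063 m and y of brown in the frame of carriage_floor between -0.068 and 0.068 m and z of brown in the frame of carriage_floor between -0.006 and 0.006 m and x of black in the frame of carriage_floor between -0.063 and 0.063 m and y of black in the frame of carriage_floor between -0.068 and 0.068 m and z of black in the frame of carriage_floor between -0.006 and 0.006 m); the robot touches nothing.
It fails at once if the whetstone is moved more than 40 mm (distance of whetstone from where it was at the start of the episode above 0.04 m).
It fails at once if the lighter is moved more than 40 mm (distance of lighter from where it was at the start of the episode above 0.04 m).
It fails at once if the mug is moved more than 40 mm (distance of mug from where it was at the start of the episode above 0.04 m).
It fails at once if the offcut is moved more than 40 mm (distance of offcut from where it was at the start of the episode above 0.04 m).
Of pale, tan, brown, black only 3 to 4 are there at a start; the rules pass over those that are not, and their reading is None.
At some moment in a run one of pale, tan, brown, black may be knocked a few centimetres aside while the robot is not near it.
It also fails if it takes over 208 s, if anything falls off the work surface, if the arm or the gripper's body presses on something with over 40 N, if the wrist force passes 120 N, or if a joint passes its speed limit or range.

## Working session

There is one attempt and no reset: what is moved stays moved. The work goes in short steps, Python scripts to look and compute and a tool call to move; the robot and the scene stay as the last step left them, time stands still between calls to the robot, and variables do not carry over. Pictures are saved under pics/ and viewed, at most 14 in all, crops included, and the job is handed in when it is done.

Besides the shell and the picture viewer there is one more tool, called after ">>>" by a JSON object that holds its "name" and its "arguments", one argument or row to a line. send_rows: Moves the arm, as the interface text tells. Its arguments: {"type":"object","properties":{"targets":{"type":"array"},"squeeze":{"type":"number"}},"required":["targets"]}

```bash
mkdir -p pics; ls; cat > h.py <<'E'
import numpy as np, cv2, sys
from rig import ctrl
def ray(p,c):
    K=np.array(c["camera_matrix"]);R=np.array(c["R"]);t=np.array(c["t"])
    d=R.T@np.linalg.solve(K,[p[0],p[1],1.]);return -R.T@t,d
def at(p,c,z):
    o,d=ray(p,c);return o+d*(z-o[2])/d[2]
def proj(X,c):
    K=np.array(c["camera_matrix"]);x=K@(np.array(c["R"])@np.array(X,float)+np.array(c["t"]));return x[:2]/x[2]
def save(n,img): cv2.imwrite(f"pics/{n}.png",cv2.cvtColor(img,cv2.COLOR_RGB2BGR))
E
python3 - <<'E'
from h import *
print(ctrl.sense())
Z=dict(carriage_floor=20,carriage_grip=50,hood=0,bin=0,zero_dot=30,stand=0,stand_seat=115,probe=115,pale_dot=30,tan_dot=30,brown_dot=30,black_dot=30,pale=6,tan=6,brown=6,black=6,whetstone=0,lighter=0,mug=0,offcut=0)
for n in ("top","side"):
    c=ctrl.capture(n);save(n+"0",c["img"])
    print(n,"cam",(-np.array(c["R"]).T@c["t"]).round())
    for q,z in Z.items():
        r=ctrl.landmark_of(q,c)
        print(q,[(np.round(a["point"]).tolist(),round(a["score"],2),at(a["point"],c,z)[:2].round().tolist()) for a in r[:4]])
E
```

```text
pics
{'time_s': 0.0, 'joints': array([-1.50837150e+00,  3.13436982e-01,  1.49846595e+00,  3.83152720e-05,
        1.33096253e+00, -2.23422492e-01]), 'dq': array([-0.00081944, -0.0010147 , -0.00018869,  0.00096181, -0.00034609,
       -0.00108378]), 'tau': array([-1.09347482e-03, -4.12267041e+01, -2.59743369e+01, -2.38624161e-04,
        4.24848768e-03, -1.62805287e-05]), 'eef_pos': array([ 148.00442452, -503.43825925,  230.73086322]), 'ee_rot': array([-6.32843851e-04,  9.89804237e-01,  1.42433024e-01,  6.97203594e-05]), 'force': array([ 1.16692665, -0.61836576,  0.00464031]), 'wrist_torque': array([-0.03434891,  0.05984006, -0.02210651]), 'grip_force': 0.0, 'grip_width': 0.9990831495955674}
top cam [ 440.   16. 1048.]
carriage_floor [([205.0, 154.0], 0.77, [611.0, 161.0])]
carriage_grip [([248.0, 150.0], 0.94, [616.0, 32.0])]
hood [([221.0, 153.0], 0.75, [615.0, 117.0]), ([375.0, 222.0], 0.45, [400.0, -344.0])]
bin [([359.0, 199.0], 0.68, [471.0, -299.0])]
zero_dot [([336.0, 138.0], 0.63, [652.0, -226.0])]
stand [([168.0, 220.0], 0.65, [415.0, 277.0]), ([344.0, 179.0], 0.44, [530.0, 
[... 1622 characters left out ...]
0, -345.0])]
brown_dot [([247.0, 145.0], 0.56, [430.0, 439.0]), ([282.0, 246.0], 0.55, [531.0, -236.0]), ([286.0, 226.0], 0.53, [553.0, -135.0])]
black_dot [([247.0, 170.0], 0.72, [427.0, 231.0]), ([280.0, 268.0], 0.52, [516.0, -336.0])]
pale [([249.0, 255.0], 0.5, [424.0, -248.0])]
tan [([249.0, 276.0], 0.49, [421.0, -338.0]), ([209.0, 277.0], 0.49, [300.0, -336.0])]
brown [([284.0, 233.0], 0.62, [543.0, -145.0]), ([280.0, 253.0], 0.61, [525.0, -244.0])]
black [([277.0, 273.0], 0.51, [506.0, -330.0])]
whetstone [([248.0, 202.0], 0.77, [425.0, 50.0])]
lighter [([250.0, 221.0], 0.55, [431.0, -64.0])]
mug [([311.0, 314.0], 0.58, [589.0, -486.0])]
offcut [([269.0, 145.0], 0.58, [531.0, 491.0])]
```

```bash
python3 - <<'E'
import cv2
a=cv2.imread("pics/top0.png");print(a.shape)
cv2.imwrite("pics/top0z.png",cv2.resize(a[100:310,70:470],None,fx=2,fy=2,interpolation=cv2.INTER_CUBIC))
b=cv2.imread("pics/side0.png")
cv2.imwrite("pics/side0z.png",cv2.resize(b[110:350,180:380],None,fx=2.5,fy=2.5,interpolation=cv2.INTER_CUBIC))
E
```

```text
(384, 512, 3)
```

View pics/top0z.png

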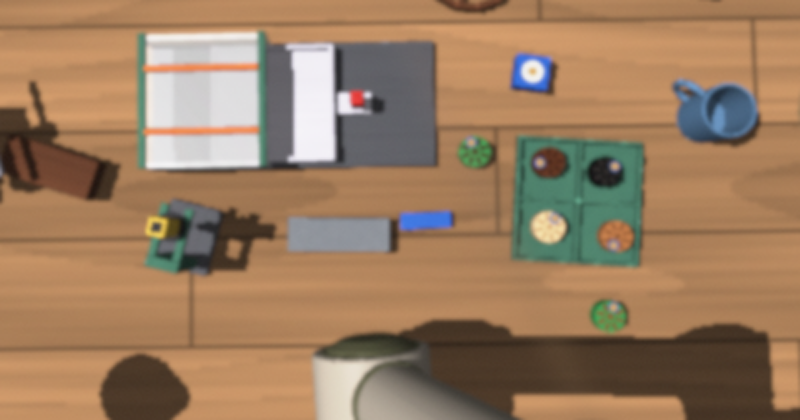

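View pics/side0z.png

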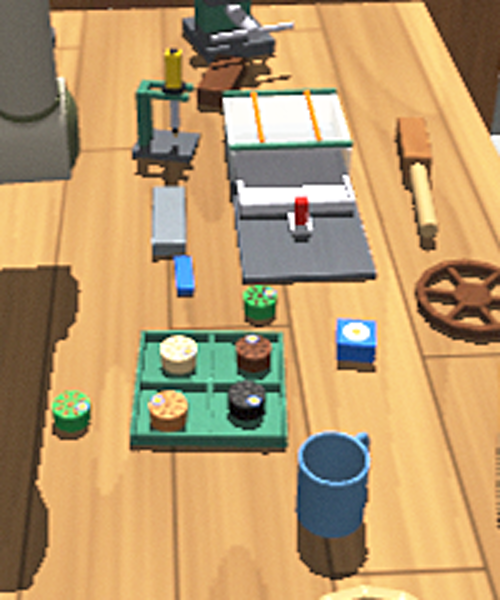

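The top view (zoom) shows the rosettes in the bin: brown (549,162), black (606,172), pale (548,228), tan (616,236). The green look-alikes are at (475,152) and (610,316) and stay untouched. The carriage handle is red at (357,98), the zero block at (532,72), and the stand with the yellow probe at (160,226). A spoked wheel and other clutter are unlisted. All four rosettes are there, and I'll start with the handle.

>>> {"name": "send_rows", "arguments": {
  "targets": [
    [-1,0,0,0,0,0,-0.1836],
    [-1,0,0,0,0,0,-0.1836],
    [-1,0,0,0,0,0,-0.1836],
    [-1,0,0,0,0,0,-0.1836],
    [-1,0,0,0,0,0,-0.1836],
    [-1,0,0,0,0,0,-0.1836],
    [-1,0,0,0,0,0,-0.1836],
    [-1,0.041,0.036,0,0,0,0],
    [-1,0.041,0.036,0,0,0,0],
    [-1,0.041,0.036,0,0,0,0]
  ],
  "squeeze": 40
}}

```text
time_s: 3.35
eef_pos: [256.8, -379.4, 231.4]
ee_rot: [0.0, 0.707, 0.707, -0.0]
force: [0.4, -1.0, 0.8]
grip_width: 0.997
grip_force: 0.0
```

>>> {"name": "send_rows", "arguments": {
  "targets": [
    [-1,0.041,0.036,0,0,0,0],
    [-1,0.041,0.036,0,0,0,0],
    [-1,0.041,0.036,0,0,0,0],
    [-1,0.041,0.036,0,0,0,0],
    [-1,0.041,0.036,0,0,0,0],
    [-1,0.041,0.036,0,0,0,0],
    [-1,0.041,0.036,0,0,0,0],
    [-1,0.041,0.036,0,0,0,0],
    [-1,0.041,0.036,0,0,0,0],
    [-1,0.041,0.036,0,0,0,0]
  ]
}}

```text
time_s: 4.6
eef_pos: [616.9, 30.9, 231.3]
ee_rot: [0.0, 0.707, 0.707, 0.0]
force: [0.0, -0.5, 0.5]
grip_width: 1.003
grip_force: 0.0
```

```bash
cat >> h.py <<'E'
from scipy.spatial.transform import Rotation as Ro
def st():
    s=ctrl.sense();q=np.array(s["ee_rot"]);M=Ro.from_quat(q[[1,2,3,0]]).as_matrix()
    print("t",round(s["time_s"],2),"pos",np.round(s["eef_pos"],1),"phi",round(np.degrees(np.arctan2(M[1,0],M[0,0])),2),"tilt",round(np.degrees(np.arccos(-M[2,2])),2),"w",round(s["grip_width"],3),"gf",round(s["grip_force"],1),"F",np.round(s["force"],1));return s,M
def go(M,p,target):
    print("  tool shift mm to",np.round(target,1),":",np.round(M.T@(np.array(target)-p),1))
def cam(n,items,k=3):
    c=ctrl.capture(n)
    for q,z in items.items():
        r=ctrl.landmark_of(q,c)
        print(n,q,[(np.round(a["point"]).tolist(),round(a["score"],2),at(a["point"],c,z)[:2].round(1).tolist()) for a in r[:k] if a["score"]>.3])
    return c
E
python3 - <<'E'
from h import *
s,M=st()
c=cam("wrist",dict(carriage_grip=50,carriage_floor=20,hood=0)); save("w1",c["img"])
E
```

```text
t 4.6 pos [616.9  30.9 231.3] phi 90.02 tilt 0.01 w 1.003 gf 0.0 F [ 0.  -0.5  0.5]
wrist carriage_grip [([255.0, 174.0], 0.9, [622.1, 33.2]), ([190.0, 352.0], 0.66, [535.0, -210.3])]
wrist carriage_floor [([251.0, 56.0], 0.79, [616.9, 155.3])]
wrist hood [([123.0, 235.0], 0.43, [443.9, -63.2])]
```

View pics/w1.png

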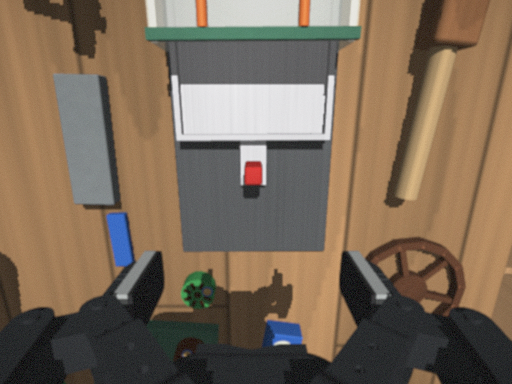

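The wrist view shows the red handle at (253,174), the carriage halfway under the hood, and the base plate's front corners at (183,250) and (325,250).

```bash
python3 - <<'E'
from h import *
s,M=st();c=ctrl.capture("wrist")
for p in [(183,250),(325,250),(178,142),(331,142)]: print(at(p,c,10).round(1))
for p in [(246,185),(262,185),(254,163)]: print(at(p,c,62).round(1))
for p in [(174,139),(331,139)]: print('rim',at(p,c,32).round(1))
E
```

```text
t 4.8 pos [615.9  29.9 230.7] phi 90.09 tilt 0.05 w 1.0 gf 0.0 F [0.6 0.6 0.2]
[525.3 -81.2  10. ]
[714.8 -80.7  10. ]
[528.6  61.6  10. ]
[711.4  62.   10. ]
[610.7  22.5  62. ]
[627.8  22.5  62. ]
[619.1  46.2  62. ]
rim [529.7  67.6  32. ]
rim [705.4  67.9  32. ]
```

>>> {"name": "send_rows", "arguments": {
  "targets": [
    [-1,0.0015,0.003,0.0,0,0,0],
    [-1,0,0,0.05,0,0,0],
    [-1,0,0,0.05,0,0,0],
    [-1,0,0,0.05,0,0,0],
    [-1,0,0,0.045,0,0,0],
    [1,0,0,0,0,0,0],
    [1,0,0,0,0,0,0],
    [1,0,0,0,0,0,0],
    [1,0,0,0,0,0,0],
    [1,0,0,0,0,0,0]
  ]
}}

```text
time_s: 6.1
eef_pos: [618.9, 30.8, 38.3]
ee_rot: [0.0, 0.707, 0.707, -0.0]
force: [-6.8, -0.8, 9.8]
grip_width: 0.227
grip_force: 40.0
```

>>> {"name": "send_rows", "arguments": {
  "targets": [
    [1,-0.01,0,0,0,0,0],
    [1,-0.018,0,0,0,0,0],
    [1,-0.018,0,0,0,0,0],
    [1,-0.018,0,0,0,0,0],
    [1,-0.016,0,0,0,0,0],
    [1,-0.007,0,0,0,0,0],
    [1,0,0,0,0,0,0],
    [1,0,0,0,0,0,0],
    [-1,0,0,0,0,0,0],
    [-1,0,0,0,0,0,0]
  ]
}}

```text
time_s: 7.35
eef_pos: [619.1, -56.1, 36.6]
ee_rot: [0.0, 0.707, 0.707, 0.0]
force: [0.1, 0.0, -0.4]
grip_width: 0.642
grip_force: 0.0
```

>>> {"name": "send_rows", "arguments": {
  "targets": [
    [-1,0,0,0,0,0,0],
    [-1,0,0,-0.05,0,0,0],
    [-1,0,0,-0.05,0,0,0],
    [-1,0,0,-0.05,0,0,0],
    [-1,-0.035,-0.025,-0.04,0,0,0],
    [-1,-0.035,-0.025,0,0,0,0],
    [-1,-0.035,-0.025,0,0,0,0],
    [-1,-0.035,-0.025,0,0,0,0],
    [-1,-0.035,-0.025,0,0,0,0],
    [-1,-0.035,-0.025,0,0,0,0]
  ]
}}

```text
time_s: 8.6
eef_pos: [468.0, -267.1, 226.4]
ee_rot: [0.0, 0.707, 0.707, 0.0]
force: [0.1, -0.1, 0.6]
grip_width: 0.998
grip_force: 0.0
```

```bash
python3 - <<'E'
from h import *
s,M=st()
R=dict(pale=6,tan=6,brown=6,black=6)
R2={k+"_dot":30 for k in R}
c=cam("wrist",dict(carriage_grip=50,carriage_floor=20,zero_dot=30,bin=0,**R,**R2)); save("w2",c["img"])
E
```

```text
t 8.6 pos [ 468.  -267.1  226.4] phi 90.02 tilt 0.01 w 0.998 gf 0.0 F [ 0.1 -0.1  0.6]
wrist carriage_grip []
wrist carriage_floor []
wrist zero_dot [([426.0, 138.0], 0.98, [662.4, -227.4]), ([299.0, 156.0], 0.37, [522.3, -248.5])]
wrist bin [([248.0, 186.0], 0.97, [465.0, -290.6])]
wrist pale [([223.0, 148.0], 0.95, [434.2, -242.9]), ([281.0, 219.0], 0.71, [507.4, -333.9])]
wrist tan [([121.0, 214.0], 0.58, [301.7, -326.9]), ([296.0, 156.0], 0.38, [522.8, -251.3])]
wrist brown [([317.0, 54.0], 0.93, [541.3, -139.5]), ([286.0, 218.0], 0.69, [513.3, -332.1]), ([299.0, 156.0], 0.57, [525.9, -252.2])]
wrist black [([280.0, 221.0], 0.85, [505.1, -336.2])]
wrist pale_dot [([230.0, 160.0], 0.83, [445.0, -252.2]), ([282.0, 220.0], 0.55, [505.1, -325.9])]
wrist tan_dot [([123.0, 227.0], 0.94, [313.3, -334.1]), ([196.0, 227.0], 0.68, [402.0, -334.8])]
wrist brown_dot [([304.0, 145.0], 0.78, [527.0, -236.1]), ([337.0, 46.0], 0.62, [555.7, -134.9])]
wrist black_dot [([294.0, 234.0], 0.82, [521.4, -343.3])]
```

View pics/w2.png

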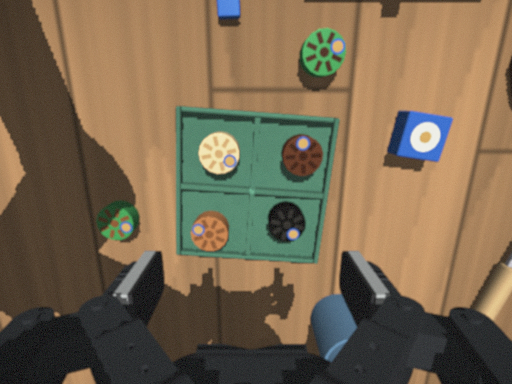

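The close wrist view shows pale (218,154), brown (302,156), tan (210,231) and black (287,222) in the bin. The green look-alikes are outside it at (324,52) and (118,221), and the zero dot is at (426,138).

```bash
cat >> h.py <<'E'
def circ(c,guess,z=30,r=23,half=30):
    "refine top-disc centre (world) near pixel guess by Hough"
    g=cv2.cvtColor(c["img"],cv2.COLOR_RGB2GRAY)
    X=at(guess,c,z);pr=np.linalg.norm(proj(X+[r,0,0],c)-proj(X,c))
    x0,y0=[int(v-half) for v in guess];sub=cv2.resize(g[max(y0,0):y0+2*half,max(x0,0):x0+2*half],None,fx=4,fy=4,interpolation=cv2.INTER_CUBIC)
    k=cv2.HoughCircles(cv2.GaussianBlur(sub,(5,5),0),cv2.HOUGH_GRADIENT,1,200,param1=80,param2=12,minRadius=int(pr*4*.9),maxRadius=int(pr*4*1.1))
    if k is None:return None
    p=k[0,0,:2]/4+[max(x0,0),max(y0,0)];return at(p,c,z)
E
python3 - <<'E'
from h import *
s,M=st();c=ctrl.capture("wrist")
for n,p in dict(pale=(218,154),brown=(302,156),tan=(210,231),black=(287,222)).items():
    X=at(p,c,30);h=circ(c,p);print(n,X.round(1),None if h is None else h.round(1))
    go(M,s["eef_pos"],[*X[:2],12])
for p in [(179,107),(337,118),(318,263),(180,255)]: print(at(p,c,18).round(1))
d=cam("side",dict(carriage_grip=50,carriage_floor=20)); d=cam("top",dict(carriage_grip=50,carriage_floor=20))
E
```

```text
t 9.25 pos [ 469.2 -265.8  226.3] phi 90.05 tilt 0.0 w 1.0 gf 0.0 F [ 0.6 -0.5  0.1]
pale [ 432.2 -244.4   30. ] [ 432.3 -245.2   30. ]
  tool shift mm to [ 432.2 -244.4   12. ] : [ 21.4 -37.  214.3]
brown [ 527.  -246.6   30. ] None
  tool shift mm to [ 527.  -246.6   12. ] : [ 19.2  57.8 214.3]
tan [ 419.4 -338.6   30. ] [ 419.1 -344.    30. ]
  tool shift mm to [ 419.4 -338.6   12. ] : [-72.7 -49.8 214.3]
black [ 512.9 -326.7   30. ] [ 509.8 -329.1   30. ]
  tool shift mm to [ 512.9 -326.7   12. ] : [-60.9  43.7 214.3]
[ 389.  -193.8   18. ]
[ 566.3 -205.5   18. ]
[ 557. -389.   18.]
[ 377.5 -377.5   18. ]
side carriage_grip [([302.0, 202.0], 0.78, [616.7, -29.3])]
side carriage_floor [([298.0, 193.0], 0.77, [617.6, 68.9]), ([298.0, 191.0], 0.39, [615.9, 81.0])]
top carriage_grip []
top carriage_floor [([238.0, 148.0], 0.88, [626.1, 63.5])]
```

>>> {"name": "send_rows", "arguments": {
  "targets": [
    [-0.7,0.021,-0.037,0.04,0,0,0],
    [-0.7,0,0,0.055,0,0,0],
    [-0.7,0,0,0.055,0,0,0],
    [-0.7,0,0,0.05,0,0,0],
    [-0.7,0,0,0.014,0,0,0],
    [-0.7,0,0,0,0,0,0],
    [1,0,0,0,0,0,0],
    [1,0,0,0,0,0,0],
    [1,0,0,0,0,0,0],
    [1,0,0,0,0,0,0]
  ],
  "squeeze": 40
}}

```text
time_s: 10.85
eef_pos: [432.8, -245.8, 14.3]
ee_rot: [0.002, 0.707, 0.707, 0.0]
force: [-0.7, 1.4, 8.5]
grip_width: 0.521
grip_force: 39.7
```

>>> {"name": "send_rows", "arguments": {
  "targets": [
    [1,0,0,-0.03,0,0,0],
    [1,0,0,-0.05,0,0,0],
    [1,0.0435,0.019,0,0,0,0],
    [1,0.0435,0.019,0,0,0,0],
    [1,0.0435,0.019,0,0,0,0],
    [1,0.0435,0.019,0,0,0,0],
    [1,0.0435,0.019,0,0,0,0],
    [1,0.0435,0.019,0,0,0,0],
    [1,0.0435,0.019,0,0,0,0],
    [1,0.0435,0.019,0,0,0,0]
  ]
}}

```text
time_s: 12.1
eef_pos: [584.7, 104.5, 93.7]
ee_rot: [0.001, 0.707, 0.707, 0.001]
force: [0.0, -0.9, -1.5]
grip_width: 0.519
grip_force: 41.3
```

```bash
python3 - <<'E'
from h import *
s,M=st();c=ctrl.capture("wrist");save("w3",c["img"])
E
```

```text
t 12.1 pos [584.7 104.5  93.7] phi 90.02 tilt 0.11 w 0.519 gf 41.3 F [ 0.  -0.9 -1.5]
```

View pics/w3.png

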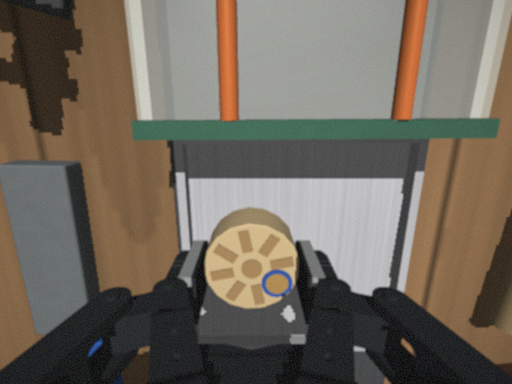

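The wrist view shows pale squarely in the fingers at (250,262) over the empty carriage floor. I'll lower and release it, then go back for tan.

>>> {"name": "send_rows", "arguments": {
  "targets": [
    [1,0,0,0.04,0,0,0],
    [1,0,0,0.02,0,0,0],
    [1,0,0,0.004,0,0,0],
    [1,0,0,0,0,0,0],
    [-0.2,0,0,0,0,0,0],
    [-0.2,0,0,0,0,0,0],
    [-0.2,0,0,0,0,0,0],
    [-0.2,0,0,-0.03,0,0,0],
    [-0.7,0,0,-0.05,0,0,0],
    [-0.7,-0.045,-0.015,-0.03,0,0,0]
  ]
}}

```text
time_s: 13.4
eef_pos: [569.7, 58.9, 140.7]
ee_rot: [0.001, 0.706, 0.708, 0.001]
force: [0.0, -1.0, -0.6]
grip_width: 0.85
grip_force: 0.0
```

>>> {"name": "send_rows", "arguments": {
  "targets": [
    [-0.7,-0.045,-0.02,-0.04,0,0,0],
    [-0.7,-0.045,-0.02,-0.03,0,0,0],
    [-0.7,-0.045,-0.02,0,0,0,0],
    [-0.7,-0.045,-0.02,0,0,0,0],
    [-0.7,-0.045,-0.02,0,0,0,0],
    [-0.7,-0.045,-0.02,0,0,0,0],
    [-0.7,-0.045,0,0,0,0,0],
    [-0.7,-0.02,0,0,0,0,0],
    [-0.7,0,0,0,0,0,0],
    [-0.7,0,0,0,0,0,0]
  ]
}}

```text
time_s: 14.65
eef_pos: [449.5, -275.3, 207.7]
ee_rot: [-0.0, 0.707, 0.708, 0.0]
force: [0.3, 0.5, 0.0]
grip_width: 0.849
grip_force: 0.0
```

```bash
cat > look.py <<'E'
from h import *
s,M=st();c=ctrl.capture("wrist")
def ros(names,c,z0):
    for n in names:
        for a in ctrl.boxes_of(n,c)[:3]:
            l,t,w,h=a["extent"]; print("box",n,np.round(a["extent"]),round(a["score"],2),end=" ")
            X=at((l+w/2,t+h/2),c,z0+12);k=circ(c,(l+w/2,t+h/2),z0+24);print("mid",X[:2].round(1),"circ",None if k is None else k[:2].round(1))
        for a in ctrl.landmark_of(n+"_dot",c)[:2]: print("   dot",np.round(a["point"]),round(a["score"],2),at(a["point"],c,z0+24)[:2].round(1))
E
python3 - <<'E'
from look import *
ros(["tan","brown","black"],c,6)
save("w4",c["img"])
d=ctrl.capture("side");save("s4",cv2.resize(d["img"][150:300,200:360],None,fx=4,fy=4))
E
```

```text
t 14.65 pos [ 449.5 -275.3  207.7] phi 90.08 tilt 0.03 w 0.849 gf 0.0 F [0.3 0.5 0. ]
box tan [104. 200.  43.  40.] 0.86 mid [ 301.3 -331.5] circ None
box tan [204. 210.  41.  42.] 0.85 mid [ 418.3 -344.4] circ [ 418.7 -343.3]
   dot [209. 229.] 0.72 [ 401.5 -337.8]
   dot [133. 229.] 0.57 [ 313.7 -337.3]
box brown [319.  15.  53.  53.] 0.78 mid [ 543.3 -140.7] circ [ 542.1 -143.2]
box brown [328. 303.  82.  80.] 0.74 mid [ 610.1 -508.7] circ None
box brown [298. 130.  49.  43.] 0.72 mid [ 528.5 -250.2] circ [ 522.4 -248.1]
   dot [325. 137.] 0.92 [ 527. -233.]
   dot [362.  36.] 0.62 [ 555.3 -137.5]
box black [284. 201.  42.  42.] 0.71 mid [ 513.3 -333.6] circ [ 508.8 -329.5]
   dot [312. 235.] 0.66 [ 521.  -344.5]
```

View pics/w4.png

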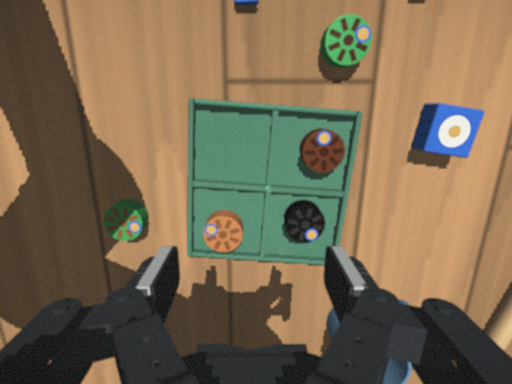

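Tan is at (223,232), black (304,221), brown (322,150); the pale compartment is empty. Next is tan.

>>> {"name": "send_rows", "arguments": {
  "targets": [
    [-0.7,-0.033,-0.0155,0.03,0,0,0],
    [-0.7,-0.0335,-0.0155,0.03,0,0,0],
    [-0.7,0,0,0.055,0,0,0],
    [-0.7,0,0,0.055,0,0,0],
    [-0.7,0,0,0.026,0,0,0],
    [-0.7,0,0,0,0,0,0],
    [1,0,0,0,0,0,0],
    [1,0,0,0,0,0,0],
    [1,0,0,0,0,0,0],
    [1,0,0,0,0,0,0]
  ]
}}

```text
time_s: 16.3
eef_pos: [418.4, -343.2, 12.1]
ee_rot: [0.0, 0.707, 0.707, -0.0]
force: [-0.3, 0.4, 5.9]
grip_width: 0.52
grip_force: 41.1
```

>>> {"name": "send_rows", "arguments": {
  "targets": [
    [1,0,0,-0.03,0,0,0],
    [1,0,0,-0.05,0,0,0],
    [1,0.045,0.024,0,0,0,0],
    [1,0.045,0.024,0,0,0,0],
    [1,0.045,0.024,0,0,0,0],
    [1,0.045,0.024,0,0,0,0],
    [1,0.045,0.024,0,0,0,0],
    [1,0.045,0.024,0,0,0,0],
    [1,0.045,0.024,0,0,0,0],
    [1,0.045,0.024,0,0,0,0]
  ]
}}

```text
time_s: 17.55
eef_pos: [610.7, 18.6, 91.4]
ee_rot: [-0.0, 0.707, 0.707, -0.0]
force: [1.1, -0.1, -0.5]
grip_width: 0.525
grip_force: 41.1
```

```bash
python3 - <<'E'
from h import *
s,M=st();go(M,s["eef_pos"],[656,105,28.5])
c=ctrl.capture("wrist");save("w5",c["img"])
E
```

```text
t 17.55 pos [610.7  18.6  91.4] phi 90.01 tilt 0.02 w 0.525 gf 41.1 F [ 1.1 -0.1 -0.5]
  tool shift mm to [656.  105.   28.5] : [86.3 45.4 62.9]
```

View pics/w5.png

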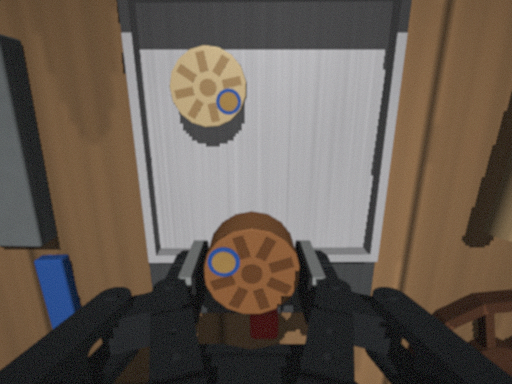

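Pale lies flat at upper left of the carriage (208,87), and tan is held at (251,262). I'll place tan beside it.

>>> {"name": "send_rows", "arguments": {
  "targets": [
    [1,0.043,0.0225,0,0,0,0],
    [1,0.043,0.0225,0,0,0,0],
    [1,0,0,0.04,0,0,0],
    [1,0,0,0.02,0,0,0],
    [1,0,0,0.003,0,0,0],
    [1,0,0,0,0,0,0],
    [-0.2,0,0,0,0,0,0],
    [-0.2,0,0,0,0,0,0],
    [-0.2,0,0,0,0,0,0],
    [-0.2,0,0,-0.03,0,0,0]
  ]
}}

```text
time_s: 18.85
eef_pos: [653.9, 103.0, 57.0]
ee_rot: [-0.002, 0.707, 0.707, -0.002]
force: [-0.1, -0.2, -0.1]
grip_width: 0.602
grip_force: 0.0
```

>>> {"name": "send_rows", "arguments": {
  "targets": [
    [-0.7,0,0,-0.05,0,0,0],
    [-0.7,-0.045,-0.016,-0.03,0,0,0],
    [-0.7,-0.046,-0.0165,-0.04,0,0,0],
    [-0.7,-0.046,-0.0165,-0.03,0,0,0],
    [-0.7,-0.046,-0.0165,0,0,0,0],
    [-0.7,-0.046,-0.0165,0,0,0,0],
    [-0.7,-0.046,-0.0165,0,0,0,0],
    [-0.7,-0.046,-0.0165,0,0,0,0],
    [-0.7,-0.046,-0.0165,0,0,0,0],
    [-0.7,0,0,0,0,0,0]
  ]
}}

```text
time_s: 20.1
eef_pos: [522.8, -266.1, 208.3]
ee_rot: [0.0, 0.709, 0.706, -0.0]
force: [0.6, 0.9, 0.1]
grip_width: 0.851
grip_force: 0.0
```

```bash
python3 - <<'E'
from look import *
ros(["brown","black"],c,6)
E
```

```text
t 20.1 pos [ 522.8 -266.1  208.3] phi 89.77 tilt 0.02 w 0.851 gf 0.0 F [0.6 0.9 0.1]
box brown [233. 140.  42.  38.] 0.97 mid [ 526.6 -249.4] circ None
box brown [246.  26.  51.  48.] 0.76 mid [ 544.5 -139.1] circ [ 544.  -142.8]
box brown [160.   0.  23.  18.] 0.47 mid [ 446.9 -102.6] circ None
   dot [254. 146.] 0.91 [ 525.8 -233.4]
   dot [284.  45.] 0.83 [ 554.9 -136.4]
box black [220. 209.  43.  41.] 0.66 mid [ 511.8 -333.9] circ [ 514.6 -327.5]
   dot [246. 243.] 0.93 [ 517.5 -346.1]
```

>>> {"name": "send_rows", "arguments": {
  "targets": [
    [-0.7,0.0175,0.004,0.04,0,0,0],
    [-0.7,0,0,0.055,0,0,0],
    [-0.7,0,0,0.055,0,0,0],
    [-0.7,0,0,0.04,0,0,0],
    [-0.7,0,0,0.006,0,0,0],
    [-0.7,0,0,0,0,0,0],
    [1,0,0,0,0,0,0],
    [1,0,0,0,0,0,0],
    [1,0,0,0,0,0,0],
    [1,0,0,0,0,0,0]
  ]
}}

```text
time_s: 21.6
eef_pos: [530.2, -247.1, 15.4]
ee_rot: [0.004, 0.707, 0.707, 0.001]
force: [3.4, 0.1, 9.4]
grip_width: 0.52
grip_force: 41.5
```

>>> {"name": "send_rows", "arguments": {
  "targets": [
    [1,0,0,-0.03,0,0,0],
    [1,0,0,-0.05,0,0,0],
    [1,0.047,0.0095,0,0,0,0],
    [1,0.047,0.0095,0,0,0,0],
    [1,0.047,0.0095,0,0,0,0],
    [1,0.047,0.0095,0,0,0,0],
    [1,0.047,0.0095,0,0,0,0],
    [1,0.047,0.0095,0,0,0,0],
    [1,0,0,0,0,0,0],
    [1,0,0,0,0,0,0]
  ]
}}

```text
time_s: 22.85
eef_pos: [585.0, 35.7, 93.1]
ee_rot: [0.001, 0.707, 0.707, 0.0]
force: [-0.7, 0.3, 0.1]
grip_width: 0.523
grip_force: 40.9
```

```bash
python3 - <<'E'
from look import *
go(M,s["eef_pos"],[584,33,28.])
ros(["pale","tan","brown"],c,20)
E
```

```text
t 22.85 pos [585.   35.7  93.1] phi 90.02 tilt 0.07 w 0.523 gf 40.9 F [-0.7  0.3  0.1]
  tool shift mm to [584.  33.  28.] : [-2.7 -1.1 65.1]
box pale [218.  76.  68.  76.] 0.71 mid [586.2 104.5] circ None
   dot [248. 250.] 0.68 [583.6  12.5]
box tan [320.  83.  85.  73.] 0.78 mid [658.8 101.4] circ None
   dot [346. 109.] 0.97 [643.5 108. ]
   dot [300. 333.] 0.42 [623.  -58.3]
box brown [204. 213.  96.  95.] 0.9 mid [585.7  -2.6] circ None
box brown [ 70. 273.  37.  76.] 0.19 mid [455.3 -47.4] circ None
   dot [248. 241.] 0.81 [583.7  19.4]
   dot [251. 251.] 0.59 [585.2  12.2]
```

>>> {"name": "send_rows", "arguments": {
  "targets": [
    [1,-0.002,-0.001,0.04,0,0,0],
    [1,0,0,0.02,0,0,0],
    [1,0,0,0.003,0,0,0],
    [1,0,0,0,0,0,0],
    [-0.2,0,0,0,0,0,0],
    [-0.2,0,0,0,0,0,0],
    [-0.2,0,0,0,0,0,0],
    [-0.2,0,0,-0.03,0,0,0],
    [-0.7,0,0,-0.05,0,0,0],
    [-0.7,-0.046,-0.01,-0.03,0,0,0]
  ]
}}

```text
time_s: 24.45
eef_pos: [574.6, -10.8, 141.8]
ee_rot: [0.001, 0.706, 0.709, 0.001]
force: [1.3, -1.0, 0.0]
grip_width: 0.849
grip_force: 0.0
```

>>> {"name": "send_rows", "arguments": {
  "targets": [
    [-0.7,-0.046,-0.01,-0.04,0,0,0],
    [-0.7,-0.046,-0.01,-0.03,0,0,0],
    [-0.7,-0.046,-0.01,0,0,0,0],
    [-0.7,-0.046,-0.01,0,0,0,0],
    [-0.7,-0.046,-0.01,0,0,0,0],
    [-0.7,-0.046,-0.01,0,0,0,0],
    [-0.7,0,0,0,0,0,0],
    [-0.7,0,0,0,0,0,0],
    [-0.7,0,0,0,0,0,0],
    [-0.7,0,0,0,0,0,0]
  ]
}}

```text
time_s: 25.7
eef_pos: [514.3, -287.1, 209.5]
ee_rot: [0.0, 0.707, 0.708, 0.0]
force: [-0.2, 0.5, 0.3]
grip_width: 0.851
grip_force: 0.0
```

```bash
python3 - <<'E'
from look import *
ros(["black"],c,6)
E
```

```text
t 25.7 pos [ 514.3 -287.1  209.5] phi 90.09 tilt 0.01 w 0.851 gf 0.0 F [-0.2  0.5  0.3]
box black [226. 193.  42.  41.] 0.75 mid [ 509.9 -335.6] circ [ 512.5 -325.9]
   dot [254. 225.] 0.86 [ 517.6 -345.5]
   dot [212. 176.] 0.33 [ 471.3 -287.3]
```

>>> {"name": "send_rows", "arguments": {
  "targets": [
    [-0.7,-0.044,-0.002,0.03,0,0,0],
    [-0.7,0,0,0.055,0,0,0],
    [-0.7,0,0,0.055,0,0,0],
    [-0.7,0,0,0.045,0,0,0],
    [-0.7,0,0,0.011,0,0,0],
    [-0.7,0,0,0,0,0,0],
    [1,0,0,0,0,0,0],
    [1,0,0,0,0,0,0],
    [1,0,0,0,0,0,0],
    [1,0,0,0,0,0,0]
  ]
}}

```text
time_s: 27.1
eef_pos: [512.7, -332.7, 15.5]
ee_rot: [0.002, 0.707, 0.707, 0.0]
force: [-0.3, 1.0, 6.5]
grip_width: 0.522
grip_force: 40.2
```

>>> {"name": "send_rows", "arguments": {
  "targets": [
    [1,0,0,-0.03,0,0,0],
    [1,0,0,-0.05,0,0,0],
    [1,0.0455,0.018,0,0,0,0],
    [1,0.0455,0.018,0,0,0,0],
    [1,0.0455,0.018,0,0,0,0],
    [1,0.0455,0.018,0,0,0,0],
    [1,0.0455,0.018,0,0,0,0],
    [1,0.0455,0.018,0,0,0,0],
    [1,0.0455,0.018,0,0,0,0],
    [1,0.0455,0.018,0,0,0,0]
  ]
}}

```text
time_s: 28.35
eef_pos: [656.6, 33.6, 94.6]
ee_rot: [0.001, 0.707, 0.707, 0.001]
force: [0.3, 0.1, -0.6]
grip_width: 0.514
grip_force: 41.1
```

```bash
python3 - <<'E'
from look import *
go(M,s["eef_pos"],[656,33,29.])
save("w6",c["img"])
E
```

```text
t 28.35 pos [656.6  33.6  94.6] phi 90.02 tilt 0.1 w 0.514 gf 41.1 F [ 0.3  0.1 -0.6]
  tool shift mm to [656.  33.  29.] : [-0.6 -0.7 65.6]
```

View pics/w6.png

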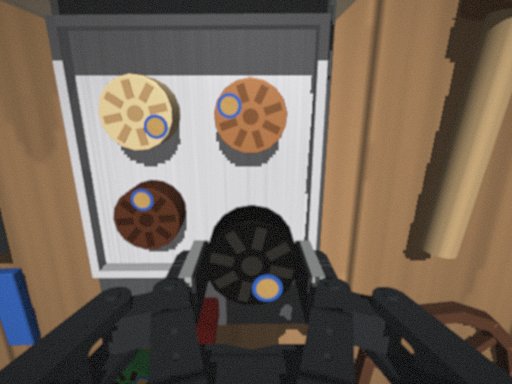

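Pale (136,111), tan (250,115) and brown (150,215) lie flat in the carriage; black is held at (252,262). I'll place black next.

>>> {"name": "send_rows", "arguments": {
  "targets": [
    [1,0,0,0.04,0,0,0],
    [1,0,0,0.02,0,0,0],
    [1,0,0,0.004,0,0,0],
    [1,0,0,0,0,0,0],
    [-0.2,0,0,0,0,0,0],
    [-0.2,0,0,0,0,0,0],
    [-0.2,0,0,0,0,0,0],
    [-0.2,0,0,-0.03,0,0,0],
    [-1,0,0,-0.05,0,0,0],
    [-1,0,0,-0.06,0,0,0]
  ]
}}

```text
time_s: 29.65
eef_pos: [655.3, 32.0, 170.2]
ee_rot: [-0.001, 0.707, 0.707, -0.001]
force: [0.6, 0.1, 1.9]
grip_width: 0.988
grip_force: 0.0
```

>>> {"name": "send_rows", "arguments": {
  "targets": [
    [-1,0,-0.018,-0.06,0,0,0],
    [-1,0,-0.018,-0.06,0,0,0],
    [-1,0,0,0,0,0,0],
    [-1,0,0,0,0,0,0],
    [-1,0,0,0,0,0,0],
    [-1,0,0,0,0,0,0],
    [-1,0,0,0,0,0,0],
    [-1,0,0,0,0,0,0],
    [-1,0,0,0,0,0,0],
    [-1,0,0,0,0,0,0]
  ]
}}

```text
time_s: 30.9
eef_pos: [619.9, 32.0, 289.0]
ee_rot: [0.0, 0.707, 0.707, -0.0]
force: [-0.3, -0.3, 0.2]
grip_width: 1.002
grip_force: 0.0
```

```bash
python3 - <<'E'
from look import *
ros(["pale","tan","brown","black"],c,20)
E
```

```text
t 30.9 pos [619.9  32.  289. ] phi 90.01 tilt 0.0 w 1.002 gf 0.0 F [-0.3 -0.3  0.2]
box pale [208.  86.  31.  38.] 0.67 mid [584.6 105.3] circ [586.3 101. ]
box pale [206. 150.  35.  29.] 0.62 mid [583.2  30.2] circ [586.2  35.1]
   dot [236. 116.] 0.76 [600.9  92.8]
   dot [276. 324.] 0.42 [ 659.  -217.7]
box tan [262.  88.  38.  39.] 0.68 mid [658.  102.4] circ [658.   99.5]
box tan [ 67. 372.  13.   9.] 0.53 mid [ 317.6 -336.5] circ None
   dot [269. 104.] 0.68 [642.3 107.1]
   dot [ 71. 371.] 0.4 [ 325.8 -310.6]
box brown [205. 147.  40.  33.] 0.95 mid [585.7  31.3] circ [586.2  35.1]
box brown [188. 253.  30.  31.] 0.92 mid [ 549.2 -128.4] circ None
box brown [145. 299.  77.  62.] 0.38 mid [ 511.1 -240.7] circ None
   dot [224. 153.] 0.83 [585.1  47. ]
   dot [210. 271.] 0.69 [ 560.8 -125.4]
box black [260. 146.  36.  38.] 0.7 mid [656.8  29.4] circ [656.4  34.2]
box black [182.  59. 138. 178.] 0.42 mid [620.2  51.5] circ [586.2  35.1]
   dot [287. 177.] 0.55 [667.1  15.2]
```

>>> {"name": "send_rows", "arguments": {
  "targets": [
    [-1,0.032,-0.026,0,0,0,0],
    [-1,0.035,-0.028,0,0,0,0],
    [-1,0.035,-0.028,0,0,0,0],
    [-1,0.035,-0.028,0,0,0,0],
    [-1,0.035,-0.028,0,0,0,0],
    [-1,0.035,-0.028,0,0,0,0],
    [-1,0.03,-0.024,0,0,0,0],
    [-1,0,0,0,0,0,0],
    [-1,0,0,0,0,0,0],
    [-1,0,0,0,0,0,0]
  ]
}}

```text
time_s: 32.6
eef_pos: [430.5, 268.2, 288.9]
ee_rot: [0.0, 0.708, 0.707, -0.0]
force: [0.9, -0.4, -0.6]
grip_width: 0.999
grip_force: 0.0
```

```bash
python3 - <<'E'
from look import *
save("w7",c["img"])
for q,z in dict(stand_seat=115,probe=115,stand=0).items():
    for a in ctrl.landmark_of(q,c)[:2]: print(q,np.round(a["point"]),round(a["score"],2),at(a["point"],c,z)[:2].round(1))
E
```

```text
t 32.6 pos [430.5 268.2 288.9] phi 89.93 tilt 0.01 w 0.999 gf 0.0 F [ 0.9 -0.4 -0.6]
probe [256. 165.] 0.94 [436.3 281.5]
probe [251. 282.] 0.43 [430.3 139.4]
stand [251. 149.] 0.69 [430.9 282.5]
```

View pics/w7.png

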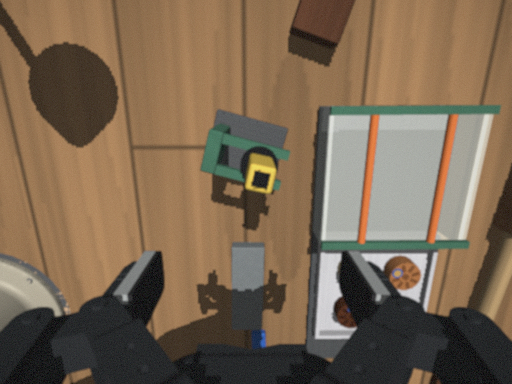

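Stand: column at (210,155), prongs running right and slightly down, and the probe's yellow grip at (262,173). All four rosettes sit at their intended carriage spots. I'll measure the yellow grip's top now.

```bash
cat > probe.py <<'E'
from look import *
h=cv2.cvtColor(c["img"],cv2.COLOR_RGB2HSV)
m=cv2.inRange(h,(22,120,190),(34,255,255));print("bright",m.sum()//255)
k=max(cv2.findContours(m,cv2.RETR_EXTERNAL,cv2.CHAIN_APPROX_NONE)[0],key=cv2.contourArea)
print(cv2.minAreaRect(k))
for p in cv2.boxPoints(cv2.minAreaRect(k)): print(at(p,c,181).round(1))
ct=cv2.minAreaRect(k)[0];print("centre",at(ct,c,181).round(1))
x,y,w,hh=cv2.boundingRect(k);a=c["img"][max(y-60,0):y+hh+40,max(x-60,0):x+w+60];save(sys.argv[1],cv2.resize(a,None,fx=4,fy=4,interpolation=cv2.INTER_CUBIC))
print(x,y,w,hh)
E
python3 probe.py p1
```

```text
t 32.8 pos [430.2 268.6 288.9] phi 89.96 tilt 0.01 w 1.001 gf 0.0 F [ 0.5  0.2 -0.1]
bright 356
((260.811767578125, 177.8470458984375), (25.3808650970459, 26.03165626525879), 12.52880573272705)
[425.9 274.8 181. ]
[430.8 296.9 181. ]
[451.7 292.2 181. ]
[447.4 269.8 181. ]
centre [439.  283.6 181. ]
247 163 29 30
```

View pics/p1.png

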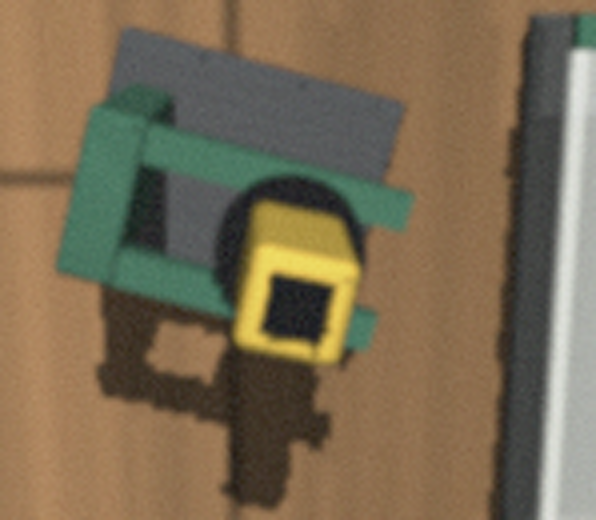

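The crop shows the grip's dark-centred top, the collar seated on both prongs, and prong ends at crop (410,211) and (375,330).

```bash
python3 - <<'E'
from look import *
e=at((285.1,170.6),c,115);u=np.array([np.cos(np.radians(13)),-np.sin(np.radians(13)),0])
print("prong end",e.round(1),"seat",(e-35*u).round(1))
for a,b in [((413,192),(140,128)),((378,312),(120,250))]:
    A,B=[at((187+q[0]/4,103+q[1]/4),c,115) for q in (a,b)];print(A.round(1),B.round(1),np.degrees(np.arctan2(*(A-B)[[1,0]])))
f=np.radians(77);T=np.array([[np.cos(f),np.sin(f),0],[np.sin(f),-np.cos(f),0],[0,0,-1]]).T
go(T,s["eef_pos"],[438.5,283,138])
E
```

```text
t 32.85 pos [430.1 268.7 289. ] phi 89.97 tilt 0.01 w 1.0 gf 0.0 F [-0.5  0.6 -0. ]
prong end [466.9 275.8 115. ] seat [432.8 283.7 115. ]
[471.6 296.8 115. ] [400.5 313.3 115. ] -13.08612940983989
[463.4 264.3 115. ] [394.2 281.3 115. ] -13.810980673943503
  tool shift mm to [438.5 283.  138. ] : [ 15.8   4.9 151. ]
```

>>> {"name": "send_rows", "arguments": {
  "targets": [
    [-1,0,0,0,0,0,0.1135],
    [-1,0,0,0,0,0,0.1135],
    [-1,0.016,0.005,0.03,0,0,0],
    [-1,0,0,0.05,0,0,0],
    [-1,0,0,0.05,0,0,0],
    [-1,0,0,0.021,0,0,0],
    [-1,0,0,0,0,0,0],
    [1,0,0,0,0,0,0],
    [1,0,0,0,0,0,0],
    [1,0,0,0,0,0,0]
  ],
  "squeeze": 60
}}

```text
time_s: 34.15
eef_pos: [438.6, 283.6, 138.7]
ee_rot: [0.0, 0.783, 0.623, 0.001]
force: [0.2, -0.4, 0.4]
grip_width: 0.378
grip_force: 0.0
```

>>> {"name": "send_rows", "arguments": {
  "targets": [
    [1,0,0,0,0,0,0],
    [1,0,0,0,0,0,0],
    [1,0,0,0,0,0,0],
    [1,0,0,0,0,0,0],
    [1,0,0,-0.005,0,0,0],
    [1,0,0,-0.02,0,0,0],
    [1,0,0,-0.03,0,0,0],
    [1,0,0,-0.035,0,0,0],
    [1,0,0,-0.035,0,0,0],
    [1,0,0,0,0,0,0]
  ]
}}

```text
time_s: 35.4
eef_pos: [439.0, 283.7, 265.1]
ee_rot: [0.001, 0.783, 0.623, 0.002]
force: [0.0, -0.3, -2.1]
grip_width: 0.276
grip_force: 59.0
```

```bash
python3 - <<'E'
from look import *
save("w8",c["img"])
d=ctrl.capture("side");save("s8",d["img"])
print((-np.array(c["R"]).T@c["t"]).round(1), np.array(c["R"]).round(2).tolist())
for n,cc in (("w",c),("s",d)):
  for q in ("probe","probe_tip","stand_seat"):
    print(n,q,[(np.round(a["point"],1),round(a["score"],2)) for a in ctrl.landmark_of(q,cc)[:2]])
E
python3 - <<'E'
import cv2
a=cv2.imread("pics/w8.png");b=cv2.imread("pics/s8.png")
b=cv2.resize(b[60:220,200:360],(384,384),interpolation=cv2.INTER_CUBIC)
import numpy as np
a=cv2.resize(a[:, 60:450],(390,384))
cv2.imwrite("pics/c8.png",np.hstack([a,b]))
E
```

```text
t 35.4 pos [439.  283.7 265.1] phi 77.01 tilt 0.24 w 0.276 gf 59.0 F [ 0.  -0.3 -2.1]
[456.1 356.5 407.7] [[0.97, -0.22, 0.0], [-0.22, -0.93, 0.29], [-0.06, -0.29, -0.96]]
w probe [(array([251.7, 239.2]), 0.82)]
w probe_tip []
w stand_seat [(array([254.5, 185.4]), 0.84)]
s probe [(array([247.1, 119. ]), 0.52), (array([307.4, 185.9]), 0.35)]
s probe_tip []
s stand_seat [(array([245.4, 144.6]), 0.65), (array([294.9, 190.8]), 0.58)]
```

View pics/c8.png

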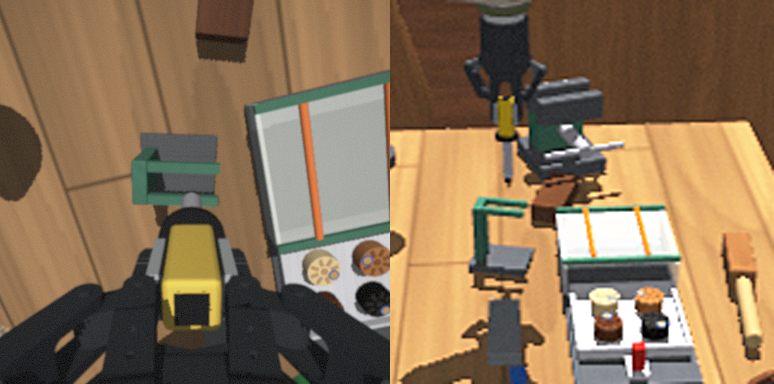

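The probe is held upright with the stand empty below, and its shank peeks out beyond the collar at about (190,200) in the left panel. The four rosettes are visible in the carriage. Next I'll work out the tip's offset from the TCP.

```bash
python3 - <<'E'
from look import *
p=s["eef_pos"]
def rel(px,z): X=at(px,c,z);print(px,"z",z,"tool",(M.T@(X-p)).round(1))
rel((251.7,239.2),p[2]-24)
h=cv2.cvtColor(c["img"],cv2.COLOR_RGB2HSV)
m=cv2.inRange(h,(22,120,190),(34,255,255));k=max(cv2.findContours(m,cv2.RETR_EXTERNAL,cv2.CHAIN_APPROX_NONE)[0],key=cv2.contourArea)
r=cv2.minAreaRect(k);print(r)
rel(r[0],p[2]+42)
m=cv2.inRange(h,(18,100,80),(36,255,255));ys,xs=np.nonzero(m);print("yellow rows",ys.min(),ys.max(),xs.min(),xs.max())
for z in (42,): 
  for t in ([0,0,-42],[12,12,-42],[-12,12,-42],[12,-12,-42],[-12,-12,-42],[0,0,24],[20,0,20],[0,0,116],[8,0,94]):
    print(t,proj(p+M@np.array(t,float),c).round(1))
a=c["img"][170:340,190:310];save("p2",cv2.resize(a,None,fx=3.5,fy=3.5,interpolation=cv2.INTER_CUBIC))
E
```

```text
t 35.8 pos [438.2 283.4 262.3] phi 77.01 tilt 0.08 w 0.273 gf 59.0 F [ 0.4 -0.  -1.3]
(251.7, 239.2) z 238.3275607782578 tool [-2.8  1.  24. ]
((251.0, 300.5), (45.0, 56.0), 90.0)
(251.0, 300.5) z 304.3275607782578 tool [  2.    0.7 -42. ]
yellow rows 1 378 2 501
[0, 0, -42] [249.3 304.8]
[12, 12, -42] [280.8 278. ]
[-12, 12, -42] [279.1 330. ]
[12, -12, -42] [217.7 277.9]
[-12, -12, -42] [219.7 330. ]
[0, 0, 24] [250.1 235. ]
[20, 0, 20] [250.  205.6]
[0, 0, 116] [250.5 192.3]
[8, 0, 94] [250.4 190.4]
```

View pics/p2.png

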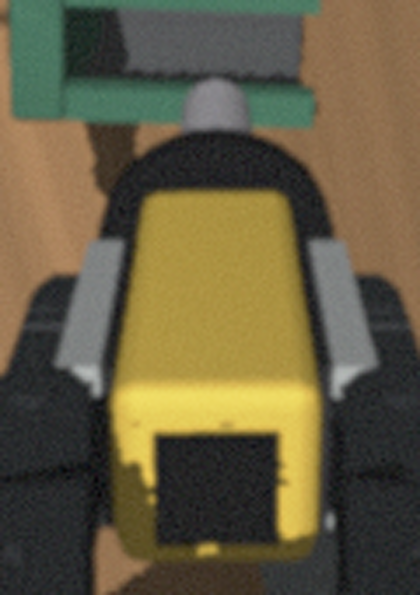

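>>> {"name": "send_rows", "arguments": {
  "targets": [
    [1,0,0,0,0,0,-0.1135],
    [1,0,0,0,0,0,-0.1135],
    [1,-0.03,0.012,0,0,0,0],
    [1,-0.046,0.0178,0,0,0,0],
    [1,-0.046,0.0178,0,0,0,0],
    [1,-0.046,0.0178,0,0,0,0],
    [1,-0.046,0.0178,0,0,0,0],
    [1,-0.046,0.0178,0,0,0,0],
    [1,-0.046,0.0178,0,0,0,0],
    [1,-0.046,0.0178,0,0,0,0]
  ]
}}

```text
time_s: 37.1
eef_pos: [575.4, -70.1, 262.8]
ee_rot: [-0.0, 0.707, 0.707, -0.0]
force: [0.7, 0.4, -1.2]
grip_width: 0.274
grip_force: 58.9
```

>>> {"name": "send_rows", "arguments": {
  "targets": [
    [1,-0.046,0.0178,0,0,0,0],
    [1,-0.046,0.0178,0,0,0,0],
    [1,-0.046,0.0178,0,0,0,0],
    [1,-0.046,0.0178,0,0,0,0],
    [1,-0.03,0.012,0,0,0,0],
    [1,0,0,0,0,0,0],
    [1,0,0,0,0,0,0],
    [1,0,0,0,0,0,0],
    [1,0,0,0,0,0,0],
    [1,0,0,0,0,0,0]
  ]
}}

```text
time_s: 38.35
eef_pos: [658.3, -282.1, 263.3]
ee_rot: [0.0, 0.707, 0.707, 0.0]
force: [0.6, 0.2, -1.0]
grip_width: 0.273
grip_force: 59.4
```

```bash
cat > dot.py <<'E'
from look import *
def dot(name,z,c,s,M):
    for a in ctrl.landmark_of(name,c)[:2]:
        p=np.array(a["point"]);x,y=np.round(p).astype(int)
        X=at(p,c,z);print(name,p.round(1),round(a["score"],2),X[:2].round(1))
        t=M.T@(X-s["eef_pos"]);print("   shift for tip over dot (tool mm):",np.round(t+[1,-.3,0],1)[:2], "dz tip to surface",round(t[2]-116,1))
E
python3 - <<'E'
from dot import *
dot("zero_dot",30,c,s,M)
h=cv2.cvtColor(c["img"],cv2.COLOR_RGB2HSV);m=cv2.inRange(h,(108,150,100),(125,255,255));m[200:]=0
k=max(cv2.findContours(m,cv2.RETR_EXTERNAL,cv2.CHAIN_APPROX_NONE)[0],key=cv2.contourArea);print(cv2.boundingRect(k))
x,y,w,hh=cv2.boundingRect(k)
save("p3",cv2.resize(c["img"][max(0,y-20):y+hh+120,max(0,x-60):x+w+40],None,fx=3,fy=3,interpolation=cv2.INTER_CUBIC))
E
```

```text
t 38.35 pos [ 658.3 -282.1  263.3] phi 90.04 tilt 0.02 w 0.273 gf 59.4 F [ 0.6  0.2 -1. ]
zero_dot [252.  121.8] 0.66 [ 659.7 -227.5]
   shift for tip over dot (tool mm): [55.7  1.1] dz tip to surface 117.3
(232, 98, 44, 46)
```

View pics/p3.png

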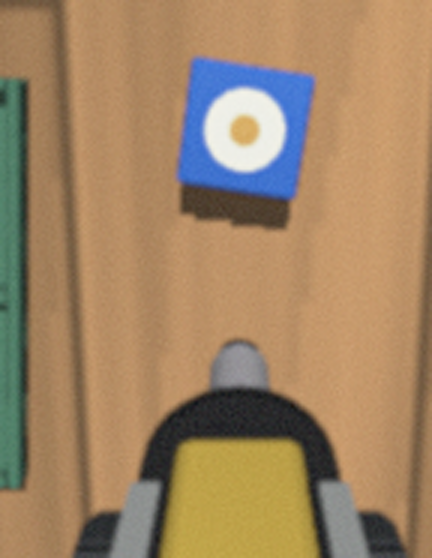

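The blue block's brass dot is centred at crop (245,130), full-frame (253.7,121.3), which is about (661,-227) mm. I'll press on it.

>>> {"name": "send_rows", "arguments": {
  "targets": [
    [1,0.04,0.002,0,0,0,0],
    [1,0.016,0,0.03,0,0,0],
    [1,0,0,0.045,0,0,0],
    [1,0,0,0.03,0,0,0],
    [1,0,0,0.008,0,0,0],
    [1,0,0,0.0045,0,0,0],
    [1,0,0,0.0045,0,0,0],
    [1,0,0,0,0,0,0],
    [1,0,0,0,0,0,0],
    [1,0,0,0,0,0,0]
  ]
}}

```text
time_s: 39.7
eef_pos: [660.6, -226.7, 141.6]
ee_rot: [0.001, 0.707, 0.707, 0.0]
force: [1.4, -0.4, -0.7]
grip_width: 0.276
grip_force: 59.7
```

```bash
python3 - <<'E'
from look import *
save("w9",c["img"])
d=ctrl.capture("side");save("s9",cv2.resize(d["img"][150:280,260:390],None,fx=4,fy=4,interpolation=cv2.INTER_CUBIC))
st()
E
```

```text
t 39.7 pos [ 660.6 -226.7  141.6] phi 90.01 tilt 0.08 w 0.276 gf 59.7 F [ 1.4 -0.4 -0.7]
t 39.8 pos [ 660.5 -226.6  141.4] phi 90.01 tilt 0.06 w 0.272 gf 59.7 F [ 1.7 -0.5  0.4]
```

View pics/s9.png

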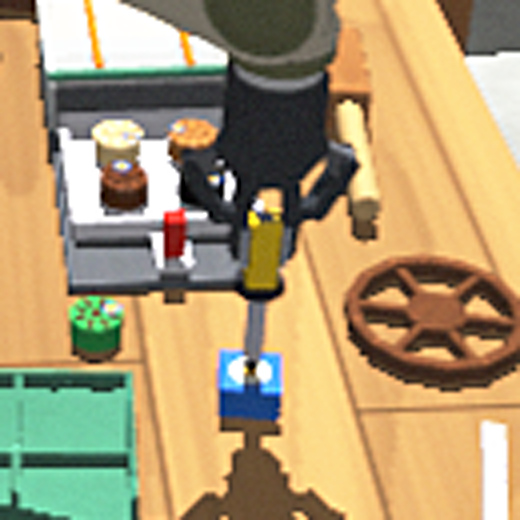

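The side view shows the tip standing on the white-ringed dot at (252,372). The force reading is noisy, so I'll average it.

```bash
cat > fz.py <<'E'
from h import *
F=[]
for i in range(6): ctrl.capture("wrist");F.append(ctrl.sense()["force"])
print("meanF",np.mean(F,0).round(2),"sd",np.std(F,0).round(2));st()
E
python3 fz.py
```

```text
meanF [ 1.17 -0.74  0.78] sd [0.46 0.34 0.56]
t 40.1 pos [ 660.3 -226.5  141. ] phi 90.01 tilt 0.01 w 0.274 gf 59.7 F [ 1.1 -0.2  1.1]
```

>>> {"name": "send_rows", "arguments": {
  "targets": [
    [1,0,0,0.002,0,0,0],
    [1,0,0,0,0,0,0],
    [1,0,0,0,0,0,0],
    [1,0,0,0,0,0,0],
    [1,0,0,-0.02,0,0,0],
    [1,0,0,-0.04,0,0,0],
    [1,0,0,-0.05,0,0,0],
    [1,0,0,0,0,0,0],
    [1,0,0,0,0,0,0],
    [1,0,0,0,0,0,0]
  ]
}}

```text
time_s: 41.35
eef_pos: [659.8, -226.3, 247.0]
ee_rot: [-0.002, 0.707, 0.707, -0.001]
force: [-0.8, 1.6, -2.0]
grip_width: 0.275
grip_force: 59.7
```

```bash
python3 fz.py
```

```text
meanF [ 0.12 -0.07 -1.35] sd [0.47 0.8  0.42]
t 41.65 pos [ 660.2 -226.5  248.7] phi 90.01 tilt 0.03 w 0.272 gf 59.7 F [ 0.6 -1.2 -1.8]
```

The zero press read about 2.1 N, or roughly 5.6 mm of plunger. Now a look at the carriage.

>>> {"name": "send_rows", "arguments": {
  "targets": [
    [1,0.04,-0.008,0,0,0,0],
    [1,0.04,-0.008,0,0,0,0],
    [1,0.04,-0.008,0,0,0,0],
    [1,0.04,-0.008,0,0,0,0],
    [1,0.04,-0.008,0,0,0,0],
    [1,0,0,0,0,0,0],
    [1,0,0,0,0,0,0],
    [1,0,0,0,0,0,0],
    [1,0,0,0,0,0,0],
    [1,0,0,0,0,0,0]
  ]
}}

```text
time_s: 42.9
eef_pos: [620.3, -27.0, 248.9]
ee_rot: [-0.0, 0.707, 0.707, -0.0]
force: [0.1, -0.8, -2.2]
grip_width: 0.272
grip_force: 59.6
```

```bash
python3 - <<'E'
from dot import *
for n in ("pale","tan","brown","black"): dot(n+"_dot",44,c,s,M)
a=c["img"][0:200,160:360];save("p4",cv2.resize(a,(600,600),interpolation=cv2.INTER_CUBIC))
E
```

```text
t 42.9 pos [620.3 -27.  248.9] phi 89.98 tilt 0.01 w 0.272 gf 59.6 F [ 0.1 -0.8 -2.2]
pale_dot [231.6  54.6] 0.96 [600.1  98. ]
   shift for tip over dot (tool mm): [126.  -20.5] dz tip to surface 88.9
pale_dot [220.1  49.9] 0.29 [588.1 102.5]
   shift for tip over dot (tool mm): [130.5 -32.5] dz tip to surface 88.9
tan_dot [273.4  42.7] 0.91 [643.9 109.3]
   shift for tip over dot (tool mm): [137.3  23.3] dz tip to surface 88.9
brown_dot [201.4 250.2] 0.97 [ 557.1 -130. ]
   shift for tip over dot (tool mm): [-102.   -63.4] dz tip to surface 88.9
brown_dot [218.9 103.7] 0.91 [585.2  48.6]
   shift for tip over dot (tool mm): [ 76.6 -35.4] dz tip to surface 88.9
black_dot [289.5 131. ] 0.88 [664.   19.1]
   shift for tip over dot (tool mm): [47.1 43.5] dz tip to surface 88.9
```

View pics/p4.png

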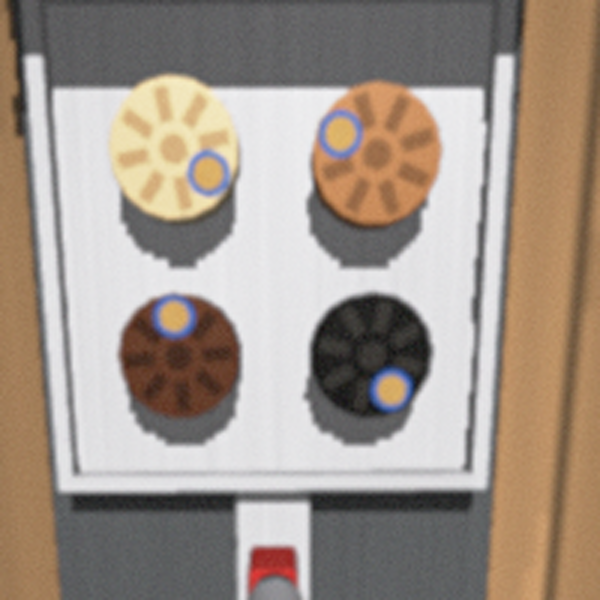

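Dots in the crop: pale (208,173), tan (341,134), brown (174,316), black (391,390). All four lie flat, and pale goes first.

>>> {"name": "send_rows", "arguments": {
  "targets": [
    [1,0.041,-0.0075,0,0,0,0],
    [1,0.041,-0.0075,0,0,0,0],
    [1,0.041,-0.007,0.02,0,0,0],
    [1,0,0,0.04,0,0,0],
    [1,0,0,0.02,0,0,0],
    [1,0,0,0.008,0,0,0],
    [1,0,0,0.005,0,0,0],
    [1,0,0,0,0,0,0],
    [1,0,0,0,0,0,0],
    [1,0,0,0,0,0,0]
  ]
}}

```text
time_s: 44.4
eef_pos: [598.4, 96.4, 156.6]
ee_rot: [0.0, 0.707, 0.707, 0.0]
force: [-0.9, -0.7, 0.2]
grip_width: 0.273
grip_force: 59.7
```

```bash
python3 fz.py; python3 - <<'E'
from h import *
d=ctrl.capture("side");save("s10",cv2.resize(d["img"][130:230,250:350],None,fx=5.5,fy=5.5,interpolation=cv2.INTER_CUBIC))
E
```

```text
meanF [-0.74 -0.08  0.43] sd [0.45 0.36 0.29]
t 44.7 pos [598.2  96.5 156. ] phi 90.01 tilt 0.0 w 0.274 gf 59.7 F [-0.2  0.2  0.2]
```

View pics/s10.png

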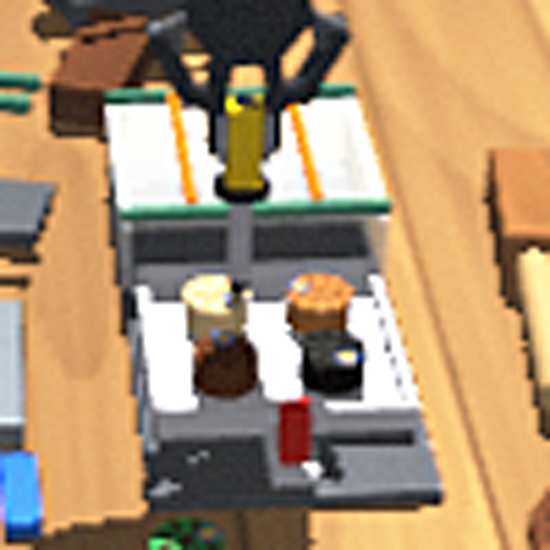

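The tip stands on pale's dot at (240,290), at about 1.8 N. Tan is next.

>>> {"name": "send_rows", "arguments": {
  "targets": [
    [1,0,0,-0.015,0,0,0],
    [1,0,0,-0.025,0,0,0],
    [1,0.012,0.046,0,0,0,0],
    [1,0,0,0,0,0,0],
    [1,0,0,0.025,0,0,0],
    [1,0,0,0.01,0,0,0],
    [1,0,0,0.0055,0,0,0],
    [1,0,0,0,0,0,0],
    [1,0,0,0,0,0,0],
    [1,0,0,0,0,0,0]
  ]
}}

```text
time_s: 46.0
eef_pos: [644.4, 108.5, 156.1]
ee_rot: [0.0, 0.707, 0.707, 0.0]
force: [-0.5, 0.0, 0.7]
grip_width: 0.272
grip_force: 60.4
```

```bash
python3 fz.py
```

```text
meanF [-0.86  0.14  0.27] sd [0.35 0.31 0.44]
t 46.3 pos [644.3 108.5 155.6] phi 90.01 tilt 0.02 w 0.27 gf 60.5 F [-0.4 -0.1  0. ]
```

>>> {"name": "send_rows", "arguments": {
  "targets": [
    [1,0,0,-0.0155,0,0,0],
    [1,0,0,-0.025,0,0,0],
    [1,-0.03,-0.03,0,0,0,0],
    [1,-0.0305,-0.0295,0,0,0,0],
    [1,0,0,0,0,0,0],
    [1,0,0,0,0,0,0],
    [1,0,0,0,0,0,0],
    [1,0,0,0,0,0,0],
    [1,0,0,0,0,0,0],
    [1,0,0,0,0,0,0]
  ]
}}

```text
time_s: 47.55
eef_pos: [584.8, 48.1, 196.0]
ee_rot: [-0.0, 0.707, 0.707, -0.0]
force: [-0.1, 0.2, -2.0]
grip_width: 0.276
grip_force: 60.3
```

```bash
python3 - <<'E'
from dot import *
for n in ("pale","tan","brown","black"): dot(n+"_dot",44,c,s,M)
c=ctrl.capture("side")
for n in ("pale","tan","brown","black"): dot(n+"_dot",44,c,s,M)
E
```

```text
t 47.55 pos [584.8  48.1 196. ] phi 90.02 tilt 0.0 w 0.276 gf 60.3 F [-0.1  0.2 -2. ]
pale_dot [265.9 137. ] 0.64 [599.4  93. ]
   shift for tip over dot (tool mm): [45.8 14.3] dz tip to surface 36.0
tan_dot [313.  120.9] 0.68 [643.9 108. ]
   shift for tip over dot (tool mm): [60.9 58.8] dz tip to surface 36.0
brown_dot [227.3 321. ] 0.69 [ 557.3 -119.6]
   shift for tip over dot (tool mm): [-166.7  -27.8] dz tip to surface 35.9
brown_dot [249.6 183.3] 0.68 [583.6  46.9]
   shift for tip over dot (tool mm): [-0.2 -1.4] dz tip to surface 36.0
black_dot [327.  209.2] 0.56 [663.8  19.3]
   shift for tip over dot (tool mm): [-27.9  78.7] dz tip to surface 35.9
pale_dot [292.8 182.4] 0.57 [599.2 107.8]
   shift for tip over dot (tool mm): [60.7 14.2] dz tip to surface 36.0
tan_dot [214.9 273.3] 0.79 [ 322.7 -360.2]
   shift for tip over dot (tool mm): [-407.3 -262.5] dz tip to surface 36.0
tan_dot [303.4 181.4] 0.42 [640.5 112.4]
   shift for tip over dot (tool mm): [65.3 55.4] dz tip to surface 36.0
brown_dot [289.3 224.6] 0.6 [ 561.4 -146.7]
   shift for tip over dot (tool mm): [-193.9  -23.8] dz tip to surface 35.9
brown_dot [293.2 191.2] 0.53 [594.7  48.6]
   shift for tip over dot (tool mm): [1.5 9.6] dz tip to surface 36.0
black_dot [314.8 195.6] 0.43 [670.4  15.9]
   shift for tip over dot (tool mm): [-31.3  85.3] dz tip to surface 35.9
```

>>> {"name": "send_rows", "arguments": {
  "targets": [
    [1,0,-0.0005,0.025,0,0,0],
    [1,0,0,0.01,0,0,0],
    [1,0,0,0.006,0,0,0],
    [1,0,0,0,0,0,0],
    [1,0,0,0,0,0,0],
    [1,0,0,0,0,0,0],
    [1,0,0,0,0,0,0],
    [1,0,0,0,0,0,0],
    [1,0,0,0,0,0,0],
    [1,0,0,0,0,0,0]
  ]
}}

```text
time_s: 49.3
eef_pos: [584.3, 48.0, 155.1]
ee_rot: [0.0, 0.707, 0.707, 0.0]
force: [-0.2, 0.5, 0.9]
grip_width: 0.271
grip_force: 60.7
```

```bash
python3 fz.py
```

```text
meanF [-0.23  0.24  0.45] sd [0.29 0.29 0.59]
t 49.6 pos [584.2  48.  155. ] phi 90.01 tilt 0.0 w 0.269 gf 60.7 F [-0.1  0.5  1.1]
```

>>> {"name": "send_rows", "arguments": {
  "targets": [
    [1,0,0,-0.016,0,0,0],
    [1,0,0,-0.025,0,0,0],
    [1,-0.0135,0.04,0,0,0,0],
    [1,-0.0135,0.04,0,0,0,0],
    [1,0,0,0.02,0,0,0],
    [1,0,0,0.015,0,0,0],
    [1,0,0,0.006,0,0,0],
    [1,0,0,0,0,0,0],
    [1,0,0,0,0,0,0],
    [1,0,0,0,0,0,0]
  ]
}}

```text
time_s: 50.85
eef_pos: [664.2, 21.1, 155.7]
ee_rot: [0.0, 0.707, 0.707, 0.0]
force: [-0.6, 0.3, 1.1]
grip_width: 0.278
grip_force: 60.8
```

```bash
python3 fz.py
```

```text
meanF [-0.93  0.24  0.45] sd [0.36 0.51 0.69]
t 51.15 pos [664.3  21.  155.1] phi 90.01 tilt 0.01 w 0.273 gf 60.8 F [-1.3 -0.8  0.8]
```

All presses read about 1.8 N. Now back to the stand.

>>> {"name": "send_rows", "arguments": {
  "targets": [
    [1,0,0,-0.02,0,0,0],
    [1,0,0,-0.045,0,0,0],
    [1,0,0,-0.045,0,0,0],
    [1,0.0375,-0.033,0,0,0,0],
    [1,0.0375,-0.033,0,0,0,0],
    [1,0.0375,-0.033,0,0,0,0],
    [1,0.0375,-0.033,0,0,0,0],
    [1,0.0375,-0.033,0,0,0,0],
    [1,0.0375,-0.033,0,0,0,0],
    [1,0,0,0,0,0,0]
  ]
}}

```text
time_s: 52.4
eef_pos: [464.4, 248.1, 265.4]
ee_rot: [-0.0, 0.706, 0.709, 0.0]
force: [0.9, -1.2, -1.0]
grip_width: 0.275
grip_force: 60.6
```

>>> {"name": "send_rows", "arguments": {
  "targets": [
    [1,0,0,0,0,0,0.1135],
    [1,0,0,0,0,0,0.1135],
    [1,0,0,0,0,0,0],
    [1,0,0,0,0,0,0],
    [1,0,0,0,0,0,0],
    [1,0,0,0,0,0,0],
    [1,0,0,0,0,0,0],
    [1,0,0,0,0,0,0],
    [1,0,0,0,0,0,0],
    [1,0,0,0,0,0,0]
  ]
}}

```text
time_s: 53.65
eef_pos: [466.2, 246.0, 265.0]
ee_rot: [-0.0, 0.783, 0.623, -0.0]
force: [0.5, -1.0, -1.0]
grip_width: 0.274
grip_force: 60.6
```

```bash
python3 - <<'E'
from look import *
a=c["img"][60:340,130:370];save("w11",cv2.resize(a,None,fx=2.1,fy=2.1,interpolation=cv2.INTER_CUBIC))
go(M,s["eef_pos"],[438.5,283.3,139.5]);go(M,s["eef_pos"],[436,283.3,139.5])
for p in ([471.6,296.8,115],[463.4,264.3,115]): print(proj(p,c).round(1))
E
```

```text
t 53.65 pos [466.2 246.  265. ] phi 77.01 tilt 0.0 w 0.274 gf 60.6 F [ 0.5 -1.  -1. ]
  tool shift mm to [438.5 283.3 139.5] : [ 30.2 -35.3 125.5]
  tool shift mm to [436.  283.3 139.5] : [ 29.6 -37.8 125.5]
[244.2 131.1]
[243.7 165.8]
```

View pics/w11.png

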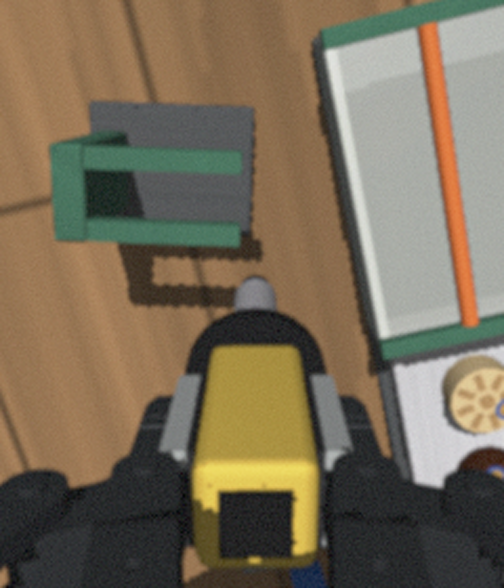

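The empty prongs end at crop (242,160) and (239,236), with the gap middle at about (241,198.5). The stand is undisturbed and the probe hangs straight in the fingers.

```bash
python3 - <<'E'
from look import *
for p in [(245,154.5),(198,154)]:
    X=at(p,c,115);print(X.round(1),(M.T@(X-s["eef_pos"])).round(1))
E
```

```text
t 53.7 pos [466.2 245.9 265. ] phi 77.01 tilt 0.0 w 0.271 gf 60.6 F [ 0.3 -0.4 -1.7]
[467.2 274.9 115. ] [ 28.4  -5.5 150. ]
[422.7 285.6 115. ] [ 28.9 -51.2 150. ]
```

>>> {"name": "send_rows", "arguments": {
  "targets": [
    [1,0.015,-0.019,0,0,0,0],
    [1,0.0148,-0.019,0,0,0,0],
    [1,0,0,0,0,0,0],
    [1,0,0,0.03,0,0,0],
    [1,0,0,0.03,0,0,0],
    [1,0,0,0.03,0,0,0],
    [1,0,0,0.02,0,0,0],
    [1,0,0,0.01,0,0,0],
    [1,0,0,0.0045,0,0,0],
    [1,0,0,0,0,0,0]
  ]
}}

```text
time_s: 55.0
eef_pos: [436.1, 283.5, 140.9]
ee_rot: [0.0, 0.783, 0.623, 0.0]
force: [-0.5, -0.7, -1.5]
grip_width: 0.274
grip_force: 60.7
```

```bash
python3 fz.py; python3 - <<'E'
from h import *
d=ctrl.capture("side");save("s12",cv2.resize(d["img"][90:190,200:300],None,fx=5.5,fy=5.5,interpolation=cv2.INTER_CUBIC))
E
```

```text
meanF [ 0.2  -0.05 -1.31] sd [0.51 0.63 0.2 ]
t 55.3 pos [436.  283.6 140.9] phi 77.01 tilt 0.04 w 0.269 gf 60.7 F [ 0.7  0.1 -1.6]
```

View pics/s12.png

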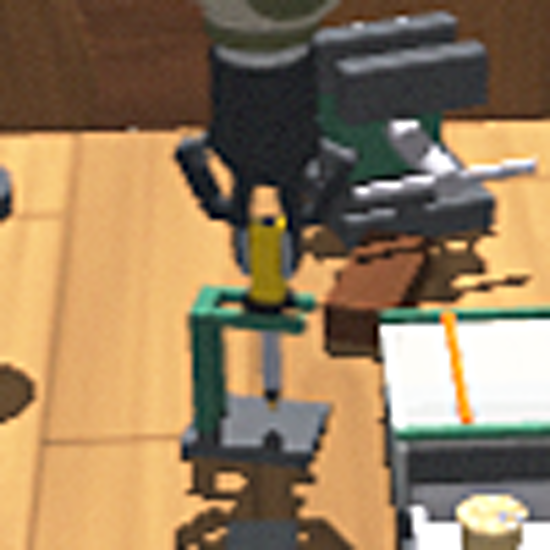

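The shank is in the gap with the collar about a millimetre above the prongs. I'll set it down, release and rise. I've viewed more pictures than the 14 allowed, so from here I check by numbers only.

>>> {"name": "send_rows", "arguments": {
  "targets": [
    [1,0,0,0.0013,0,0,0],
    [1,0,0,0,0,0,0],
    [0,0,0,0,0,0,0],
    [-0.5,0,0,0,0,0,0],
    [-1,0,0,0,0,0,0],
    [-1,0,0,0,0,0,0],
    [-1,0,0,-0.03,0,0,0],
    [-1,0,0,-0.05,0,0,0],
    [-1,0,0,-0.05,0,0,0],
    [-1,0,0,0,0,0,-0.1135]
  ]
}}

```text
time_s: 56.6
eef_pos: [436.9, 284.0, 273.1]
ee_rot: [0.001, 0.745, 0.667, 0.003]
force: [-0.2, -0.9, -2.1]
grip_width: 0.997
grip_force: 0.0
```

>>> {"name": "send_rows", "arguments": {
  "targets": [
    [-1,0,0,0,0,0,-0.1135],
    [-1,-0.03,0.016,0,0,0,0],
    [-1,-0.044,0.0238,0,0,0,0],
    [-1,-0.044,0.0238,0,0,0,0],
    [-1,-0.044,0.0238,0,0,0,0],
    [-1,-0.044,0.0238,0,0,0,0],
    [-1,-0.044,0.0238,0,0,0,0],
    [-1,-0.044,0.0238,0,0,0,0],
    [-1,-0.044,0.0238,0,0,0,0],
    [-1,0,0,0,0,0,0]
  ]
}}

```text
time_s: 57.85
eef_pos: [619.2, -57.4, 268.1]
ee_rot: [-0.0, 0.708, 0.706, -0.0]
force: [0.3, 0.8, -0.7]
grip_width: 1.002
grip_force: 0.0
```

```bash
python3 - <<'E'
from look import *
ros(["pale","tan","brown","black"],c,20)
for a in ctrl.landmark_of("carriage_grip",c)[:2]: print("grip",np.round(a["point"]),round(a["score"],2),at(a["point"],c,50)[:2].round(1))
h=cv2.cvtColor(c["img"],cv2.COLOR_RGB2HSV);m=cv2.inRange(h,(0,180,140),(6,255,255))|cv2.inRange(h,(174,180,140),(180,255,255))
k=max(cv2.findContours(m,cv2.RETR_EXTERNAL,cv2.CHAIN_APPROX_NONE)[0],key=cv2.contourArea);b=cv2.boundingRect(k);print(b,at((b[0]+b[2]/2,b[1]+b[3]/2),c,58).round(1))
d=ctrl.capture("side")
for q,z in (("probe",115),("stand_seat",115)):
  print(q,[(np.round(a["point"],1),round(a["score"],2),at(a["point"],d,z)[:2].round(1)) for a in ctrl.landmark_of(q,d)[:2]])
hs=cv2.cvtColor(d["img"],cv2.COLOR_RGB2HSV);m=cv2.inRange(hs,(22,120,80),(34,255,255))[90:190,200:300]
k=max(cv2.findContours(m,cv2.RETR_EXTERNAL,cv2.CHAIN_APPROX_NONE)[0],key=cv2.contourArea);print("yellow",cv2.boundingRect(k),cv2.minAreaRect(k))
print([ (proj([435,283.5,z],d)-[200,90]).round(1) for z in (121,181)])
E
```

```text
t 57.85 pos [619.2 -57.4 268.1] phi 89.8 tilt 0.07 w 1.002 gf 0.0 F [ 0.3  0.8 -0.7]
box pale [200.   0.  41.  47.] 0.91 mid [585.3 103.7] circ [586.   99.3]
box pale [173.   3. 152. 175.] 0.67 mid [616.7  33.4] circ [583.4  32.7]
   dot [231.  30.] 0.93 [597.9  94.8]
box tan [199.   0.  42.  46.] 0.74 mid [585.3 104.4] circ [586.   99.3]
box tan [200.  72.  39.  37.] 0.73 mid [582.8  32.8] circ [584.9  34. ]
box tan [ 90. 252. 129. 109.] 0.7 mid [ 474.6 -269. ] circ None
   dot [273.  14.] 0.71 [643.2 109.6]
box brown [202.  73.  39.  39.] 0.92 mid [584.6  31.1] circ [585.7  34. ]
box brown [182. 204.  34.  36.] 0.8 mid [ 548.3 -134.8] circ [ 551.1 -127.7]
   dot [209. 221.] 0.73 [ 564.  -127.9]
   dot [218.  76.] 0.68 [582.5  48.7]
box black [262.  69.  44.  42.] 0.82 mid [657.6  33.3] circ [655.7  33.5]
   dot [290. 100.] 0.68 [664.1  22.6]
grip [253. 168.] 0.75 [622.  -56.7]
(245, 157, 14, 19) [620.3 -53.   58. ]
probe [(array([246. , 147.3]), 0.59, array([424.7, 266.8])), (array([251.5, 220.3]), 0.43, array([ 435.1, -206.6]))]
stand_seat [(array([249.8, 144.4]), 0.63, array([440.5, 290.2])), (array([313.3, 193. ]), 0.46, array([648.8, -68.7]))]
yellow (45, 40, 7, 16) ((48.0, 47.5), (15.0, 6.0), 90.0)
[array([48.4, 53.9]), array([48.1, 40.5])]
```

The probe stands upright at the seat and all rosettes are where they were placed. Now I'll grip the handle and push home.

>>> {"name": "send_rows", "arguments": {
  "targets": [
    [-1,0.001,0.0005,0.05,0,0,0],
    [-1,0,0,0.055,0,0,0],
    [-1,0,0,0.055,0,0,0],
    [-1,0,0,0.05,0,0,0],
    [-1,0,0,0.021,0,0,0],
    [1,0,0,0,0,0,0],
    [1,0,0,0,0,0,0],
    [1,0,0,0,0,0,0],
    [1,0,0,0,0,0,0],
    [1,0,0,0,0,0,0]
  ],
  "squeeze": 40
}}

```text
time_s: 59.75
eef_pos: [619.3, -53.5, 39.4]
ee_rot: [0.001, 0.707, 0.707, 0.0]
force: [-1.8, -0.1, 6.1]
grip_width: 0.224
grip_force: 40.1
```

>>> {"name": "send_rows", "arguments": {
  "targets": [
    [1,0.004,0,0,0,0,0],
    [1,0.008,0,0,0,0,0],
    [1,0.012,0,0,0,0,0],
    [1,0.015,0,0,0,0,0],
    [1,0.016,0,0,0,0,0],
    [1,0.016,0,0,0,0,0],
    [1,0.016,0,0,0,0,0],
    [1,0.016,0,0,0,0,0],
    [1,0.016,0,0,0,0,0],
    [1,0.016,0,0,0,0,0]
  ]
}}

```text
time_s: 61.0
eef_pos: [618.6, 81.7, 39.4]
ee_rot: [-0.0, 0.707, 0.707, -0.001]
force: [-6.7, -2.4, 8.7]
grip_width: 0.224
grip_force: 40.6
```

>>> {"name": "send_rows", "arguments": {
  "targets": [
    [1,0.013,0,0,0,0,0],
    [1,0.01,0,0,0,0,0],
    [1,0.007,0,0,0,0,0],
    [1,0.004,0,0,0,0,0],
    [1,0.002,0,0,0,0,0],
    [1,0,0,0,0,0,0],
    [1,0,0,0,0,0,0],
    [1,0,0,0,0,0,0],
    [1,0,0,0,0,0,0],
    [1,0,0,0,0,0,0]
  ]
}}

```text
time_s: 62.25
eef_pos: [618.4, 113.2, 39.4]
ee_rot: [0.001, 0.707, 0.707, -0.003]
force: [-11.1, -24.2, 10.9]
grip_width: 0.228
grip_force: 40.9
```

The reading is −24 N in y, so the carriage is at the stop. I'll release and rise.

>>> {"name": "send_rows", "arguments": {
  "targets": [
    [1,-0.002,0,0,0,0,0],
    [-1,0,0,0,0,0,0],
    [-1,0,0,0,0,0,0],
    [-1,0,0,0,0,0,0],
    [-1,0,0,0,0,0,0],
    [-1,0,0,-0.04,0,0,0],
    [-1,0,0,-0.05,0,0,0],
    [-1,0,0,-0.05,0,0,0],
    [-1,0,0,-0.05,0,0,0],
    [-1,0,0,-0.04,0,0,0]
  ]
}}

```text
time_s: 63.5
eef_pos: [619.0, 115.7, 270.6]
ee_rot: [0.001, 0.707, 0.707, 0.001]
force: [0.7, 0.0, -1.1]
grip_width: 1.002
grip_force: 0.0
```

>>> {"name": "send_rows", "arguments": {
  "targets": [
    [-1,-0.04,0,0,0,0,0],
    [-1,-0.04,0,0,0,0,0],
    [-1,0,0,0,0,0,0],
    [-1,0,0,0,0,0,0],
    [-1,0,0,0,0,0,0],
    [-1,0,0,0,0,0,0],
    [-1,0,0,0,0,0,0],
    [-1,0,0,0,0,0,0],
    [-1,0,0,0,0,0,0],
    [-1,0,0,0,0,0,0]
  ]
}}

```text
time_s: 64.75
eef_pos: [619.0, 35.6, 268.2]
ee_rot: [-0.0, 0.707, 0.707, -0.0]
force: [0.1, 0.9, 0.9]
grip_width: 1.003
grip_force: 0.0
```

```bash
python3 - <<'E'
from look import *
h=cv2.cvtColor(c["img"],cv2.COLOR_RGB2HSV);m=cv2.inRange(h,(0,180,140),(6,255,255))|cv2.inRange(h,(174,180,140),(180,255,255))
k=max(cv2.findContours(m,cv2.RETR_EXTERNAL,cv2.CHAIN_APPROX_NONE)[0],key=cv2.contourArea);b=cv2.boundingRect(k);print(b,at((b[0]+b[2]/2,b[1]+b[3]/2),c,58).round(1))
d=ctrl.capture("side");t=ctrl.capture("top")
for n,cc in (("side",d),("top",t)):
  for q,z in dict(carriage_grip=50,probe=115,pale=20,tan=20,brown=20,black=20,whetstone=0,lighter=0,mug=0,offcut=0).items():
    print(n,q,[(round(a["score"],2),at(a["point"],cc,z)[:2].round().tolist()) for a in ctrl.landmark_of(q,cc)[:2]])
E
```

```text
t 64.75 pos [619.   35.6 268.2] phi 90.01 tilt 0.0 w 1.003 gf 0.0 F [0.1 0.9 0.9]
(244, 101, 14, 10) [619.2 108.7  58. ]
side carriage_grip [(0.88, [615.0, 113.0]), (0.55, [425.0, 202.0])]
side probe [(0.74, [599.0, 84.0]), (0.7, [436.0, 294.0])]
side pale [(0.37, [442.0, -91.0])]
side tan [(0.63, [301.0, -346.0])]
side brown [(0.49, [581.0, 199.0]), (0.46, [552.0, -152.0])]
side black [(0.41, [647.0, 237.0])]
side whetstone [(0.91, [426.0, 59.0])]
side lighter [(0.47, [442.0, -56.0])]
side mug [(0.68, [423.0, 49.0])]
side offcut [(0.74, [527.0, 481.0])]
top carriage_grip []
top probe [(0.6, [436.0, 284.0])]
top pale [(0.74, [441.0, -69.0]), (0.67, [651.0, -231.0])]
top tan [(0.74, [295.0, -330.0]), (0.29, [526.0, 484.0])]
top brown [(0.63, [546.0, -142.0])]
top black []
top whetstone []
top lighter [(0.57, [443.0, -62.0])]
top mug [(0.78, [590.0, -497.0])]
top offcut [(0.61, [533.0, 484.0]), (0.44, [442.0, -63.0])]
```

```bash
python3 - <<'E'
from h import *
c=ctrl.capture("wrist");print([proj([619.5,y,62],c).round() for y in (103,114,124)])
print(ctrl.finish_job())
E
```

```text
[array([251., 111.]), array([251., 101.]), array([251.,  91.])]
the job is handed in; nothing more can be done
None
```

I finished and handed in the job, but the tool gave no verdict. All four rosettes are in the carriage and it is home at the stop; the zero block and every dot were pressed in order at roughly 1.6–2.1 N. The probe is back in its stand and the bystanders look unmoved, but I viewed 18 pictures, over the limit of 14.

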